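# Open the screwed-down roller case and put the washed rollers in to air

### The job

Unscrew the black knob that holds down the lid of the white roller case, lift it off and put it in the soap dish. Lift the lid fully open until it rests back on its stop, and put every hair roller from the counter inside the case, in one layer, none on top of another. Leave the lid open so that they air, and leave the other things on the counter alone.

Things in the scene. Friction and masses are not known exactly. Their poses are not given: they have to be found in the camera images.
- case: White plastic roller case, fixed: open box 130 mm deep (x) by 292 wide (y) by 55 high, walls and floor 4 mm. Origin under its centre, x away from its front (hinge along the far +x rim), y to the left seen from the front. In front, at x -93, y -80 mm, a bracket holds an upright threaded steel stud (30 mm across); the lid's forked tongue straddles it, clamped under the black knob.
- stud_top (a point): Middle of the stud's top end, on the thread's axis, 107 mm above the counter.
- knob_mid (a point): Black ribbed round screw knob, 50 mm across, 60 tall, 70 g, hollow below. Point on its axis half-way up, z along the axis. At the start it is screwed down, bottom 63 mm above the counter. Unscrews counter-clockwise from above, rising 12 mm a turn; free after 2 1/4 turns (27 mm up), till then pulling only jams it. Stays where it is when let go part-way.
- lid (a joint): Angle of the case's white lid (rad): 0 shut, 1.72 resting open on its stop. The lid (8 mm thick, 250 g) falls shut from below 1.45 and falls open on to its stop from beyond 1.6; open, its top edge stands about 185 mm above the counter.
- lid_handle (a point): Middle of the lid's steel arch handle: a round bar 10 mm thick and 76 mm long, parallel to the hinge, 42 mm above the lid's top face. Moves with the lid; shut, it lies at x -40 mm, y +60 mm in the case's frame, 105 mm above the counter.
- lid_hinge (a point): Point of the hinge axis straight behind the handle: x +65 mm, y +60 mm in the case's frame, 55 mm above the counter. The axis is the case's y; the shut handle is 105 mm in front of it and 50 mm above it.
- dish: White ceramic soap dish, fixed: square, 114 mm outside, walls 6 mm thick and 22 mm high, floor 6 mm thick. Origin under its centre.
- roller1_mid (a point): Hard pale-pink plastic hair roller, 25 g: a ribbed tube 66 mm long with square end frames (38 mm across the flats, corners cut), so that it lies on one flat side and does not roll. This point is its centre, x along its length. Two to four rollers are present.
- roller2_mid (a point): Hard pale-pink plastic hair roller, 25 g: a ribbed tube 66 mm long with square end frames (38 mm across the flats, corners cut), so that it lies on one flat side and does not roll. This point is its centre, x along its length. Two to four rollers are present.
- roller3_mid (a point): Hard pale-pink plastic hair roller, 25 g: a ribbed tube 66 mm long with square end frames (38 mm across the flats, corners cut), so that it lies on one flat side and does not roll. This point is its centre, x along its length. Two to four rollers are present.
- roller4_mid (a point): Hard pale-pink plastic hair roller, 25 g: a ribbed tube 66 mm long with square end frames (38 mm across the flats, corners cut), so that it lies on one flat side and does not roll. This point is its centre, x along its length. Two to four rollers are present.
- brush: Purple hairbrush, 200 mm, a bystander to leave alone. Origin under it at its middle.
- comb: Steel comb, 180 mm, a bystander to leave alone. Origin under it at its middle.
- soap: Bar of soap, 85 x 55 x 28 mm, a bystander to leave alone. Origin under it at its middle.
- shampoo: Blue bottle, 150 mm tall, 66 mm diameter, a bystander to leave alone. Origin under it at its middle.
- mug: White mug, 90 mm tall, a bystander to leave alone. Origin under it at its middle.
- cream: Glass jar, 60 mm tall, 80 mm diameter, a bystander to leave alone. Origin under it at its middle.
There are look-alikes about, which are no part of the job. What is shaped like the part that bears roller3_mid but orange or purple is not meant.

How it is judged:
By the outcome, as a careful person would: the job done as asked, in the order asked, and still so for the second after the job is handed in, with the robot touching nothing.
Of roller1, roller2, roller3, roller4 only 2 to 4 are there at a start; the rules pass over those that are not, and their reading is None.
At some moment in a run one of roller1, roller2, roller3, roller4 may be knocked a few centimetres aside while the robot is not near it.
Once in a run the grip may slacken for a moment while it holds something.
It also fails if it takes over 210 s, if anything falls off the work surface, if the arm or the gripper's body presses on something with over 40 N, if the wrist force passes 120 N, or if a joint passes its speed limit or range.

### The arm

A 6-joint arm with a two-finger parallel gripper is mounted at the origin on the work surface. World frame = base frame: x ahead of the robot, y to its left, z up, the work surface at z = 0. Lengths are in m, angles in degrees, forces in N, time in s.
With the tool pointing down it reaches from about 0.375 to 0.9 m from the base axis. Payload 3.1 kg.
Tool frame: the origin (TCP) lies at the very end of the fingers, on their centre line; the grasp point (between the pads) lies 19 mm behind it; z points along the fingers, y is the line along which they close (so a half turn about z gives the same grasp; the last joint's range is limited). The gripper opens to 87 mm and grips with 3 to 60 N. Pads are 19 mm wide; open, the fingers measure 117 mm over their backs; the gripper's body (75 mm by 190 mm) begins 51 mm behind the grasp point.
Start: joints at [-10.227, 30.224, 82.088, -0, 67.689, -10.227], TCP at [0.625, 0, 0.223] pointing down, gripper open.
Joint ranges: [-176.69, 176.69], [-43.24, 126.21], [12.49, 139.97], [-82, 262], [0, 151.66], [-163.58, 163.58]. Speed limits (degrees/s): [159.86, 159.86, 180, 180, 180, 180].

### API

Orientations are given as a 3x3 rotation matrix whose columns are the frame's x, y, z axes.
In Python, from rig import * gives the robot as it stands.
- The arm moves only by the tool jog_arm, never from a script. Its arguments are lists of equal length, an entry for each row: "delta_pos": the shift along the world's x, y, z in cm, a list of three; "turn": the turn about the world's z in degrees; "grip": the closure, from 0 (fully open) to 1 (shut). In form: {"delta_pos": [[x, y, z], ...], "turn": [turn, ...], "grip": [grip, ...]}. A call has 1 to 12 rows; each row is the pose to reach, as a shift and turn from the pose commanded when the call began; what a row does not reach only later rows make up. A row lasts 1/8 s, in which the tool goes at most 62.5 mm and 10.7 degrees, less where a joint would pass 70% of its speed; a pose out of reach is approached as far as the arm can. A call with a gripper value outside its range is refused whole. The fingers move at their own pace and stop on an object; the grip force is fixed at half the most. Time passes only in rows, so rows that repeat a pose let the fingers close. It gives the time, the measured TCP pose, the force, the opening and the grip force at its end, in the units of the state.
- read_state(): the state, without advancing time (a new reading comes with each control period).
- capture(name): name is "scene" or "side" or "wrist"; returns a dict with "color" (384x512x3 uint8, blue, green, red), "fovy" (degrees; the focal length in pixels is half the picture's height over the tangent of half this angle, whatever the lens; pixels are square), "cx", "cy" (the principal point, pixels), "camera_from_world" (4x4, takes a point from world to camera coordinates). Camera axes: x right, y up, looking along -z (the intrinsics and any distortion apply to the point x, -y, -z); pixel columns grow to the right and rows downward; lengths in m; the calibration is good to about 2 mm. A picture is of the moment at which its call begins. There is no depth.
- hand_in(): hands the job in; it is judged then, once.
The state is a dict: "time_s": time; "joint_positions": joint angles; "qvel": joint speeds; "tau": joint torques, N m; "position": TCP position; "tcp_rot": TCP orientation; "force": force on the tool from outside, world axes, zero at the start; "moment": the same for the moment, N m; "opening": opening from 0.0 (shut) to 1.0 (fully open); "grasp_force": force on a finger pad.
Only numpy, scipy, OpenCV 4.12 (cv2) and the standard library are available. Lean on these libraries where they do the work, as an engineer would, in place of code of your own. Each camera call takes 0.05 s, during which the arm holds its last target. There are 200 camera calls.

## Working session

There is one attempt and no reset: what is moved stays moved. The work goes in short steps, Python scripts to look and compute and a tool call to move; the robot and the scene stay as the last step left them, time stands still between calls to the robot, and variables do not carry over. Pictures are saved under pics/ and viewed, at most 14 in all, crops included, and the job is handed in when it is done.

Besides the shell and the picture viewer there is one more tool, called after "Request:" by a JSON object that holds its "name" and its "arguments", one argument or row to a line. jog_arm: Moves the arm, as the interface text tells. Its arguments: {"type":"object","properties":{"delta_pos":{"type":"array"},"turn":{"type":"array"},"grip":{"type":"array"}},"required":["delta_pos","turn","grip"]}

```bash
ls; mkdir -p pics; cat > h.py <<'E'
from rig import *
import numpy as np, cv2
def cap(n,f=None):
    c=capture(n)
    if f: cv2.imwrite('pics/'+f,c['color'])
    return c
def K(c):
    h=c['color'].shape[0]; f=h/2/np.tan(np.radians(c['fovy'])/2); return f
def ray(c,u,v):
    f=K(c); d=np.array([(u-c['cx'])/f,-(v-c['cy'])/f,-1.]); M=np.array(c['camera_from_world']); R=M[:3,:3]
    return -R.T@M[:3,3], R.T@d
def onz(c,u,v,z):
    o,d=ray(c,u,v); return o+d*(z-o[2])/d[2]
def proj(c,p):
    M=np.array(c['camera_from_world']); q=M[:3,:3]@np.array(p)+M[:3,3]; f=K(c)
    return c['cx']+f*q[0]/-q[2], c['cy']-f*q[1]/-q[2]
E
python3 - <<'E'
from h import *
for n in ['scene','side','wrist']:
    c=cap(n,n+'0.png'); print(n,{k:v for k,v in c.items() if k!='color'})
print(read_state())
a=[cv2.imread(f'pics/{n}0.png') for n in ['scene','side']]
E
```

```text
pics
scene {'fovy': 54.45209731222263, 'cx': 260.40266048065723, 'cy': 184.60535307796872, 'camera_from_world': array([[-0.77463185,  0.63239836,  0.00422022,  0.43650199],
       [-0.49380768, -0.60901268,  0.62069117,  0.28556421],
       [ 0.39509425,  0.47872318,  0.78404379, -1.67168685],
       [ 0.        ,  0.        ,  0.        ,  1.        ]])}
side {'fovy': 45.54458373394243, 'cx': 245.9161148096103, 'cy': 200.18899765329408, 'camera_from_world': array([[ 0.96648003, -0.25611453,  0.01793626, -0.56175624],
       [ 0.13424341,  0.56366209,  0.81502378, -0.17189899],
       [-0.21884942, -0.78529638,  0.57914984, -1.49948897],
       [ 0.        ,  0.        ,  0.        ,  1.        ]])}
wrist {'fovy': 59.28916925153086, 'cx': 254.13605891174822, 'cy': 186.73969572150017, 'camera_from_world': array([[ 9.99998524e-01, -8.34291815e-04, -1.50214997e-03,
        -6.22328325e-01],
       [ 3.99142741e-04,  9.63088666e-01, -2.69184067e-01,
         3.26103570e-02],
       [ 1.67128168e-03,  2.69183070e-01,  9.63087577e-01,
        -3.90113288e-01],
       [ 0.00000000e+00,  0.0
[... 165 characters left out ...]
04,
        6.76892732e+01, -1.02302068e+01]), 'qvel': array([-0.15029075, -0.09555688, -0.22175798,  0.09154602,  0.01404176,
        0.00528742]), 'tau': array([ 9.14956272e-04, -4.40429199e+01, -1.76841742e+01,  6.33679633e-02,
        5.52540855e-02, -1.06930895e-04]), 'position': array([6.24456097e-01, 1.27914653e-04, 2.21804823e-01]), 'tcp_rot': array([[-4.86086187e-05,  9.99998698e-01, -1.61277603e-03],
       [ 9.99999956e-01,  4.90824004e-05,  2.93729593e-04],
       [ 2.93808369e-04, -1.61276168e-03, -9.99998656e-01]]), 'force': array([-0.71695871, -0.61117763,  0.38260098]), 'moment': array([-0.00052754,  0.04567226,  0.09556242]), 'grasp_force': 0.0, 'opening': 1.001717368920184}
```

View pics/scene0.png

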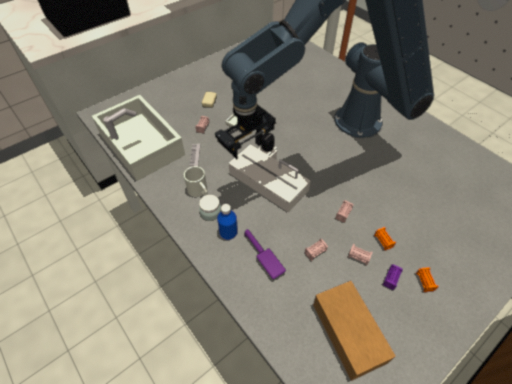

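View pics/side0.png

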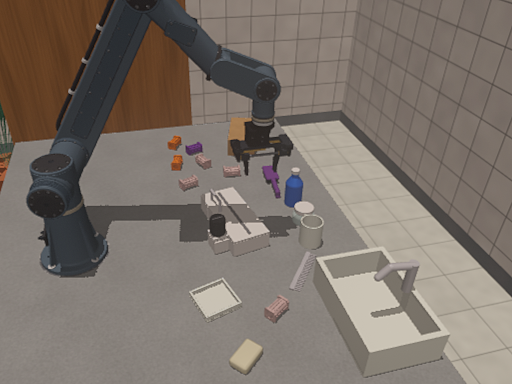

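Scene: pink rollers at (316,249), (360,254), (344,211), (202,124); look-alikes: orange (385,238), (428,279) and purple (393,276). Side: black knob (217,225), dish (215,300), case (235,220), handle bar on the lid's left side. I'll measure.

```bash
cat >> h.py <<'E'
def pink(c,mn=30):
    hsv=cv2.cvtColor(c['color'],cv2.COLOR_BGR2HSV).astype(int)
    h,s,v=hsv[...,0],hsv[...,1],hsv[...,2]
    m=(((h>=168)|(h<=8))&(s>38)&(s<140)&(v>90)).astype(np.uint8)
    m=cv2.morphologyEx(m,cv2.MORPH_CLOSE,np.ones((3,3),np.uint8))
    out=[]
    for k in cv2.findContours(m,0,2)[0]:
        if cv2.contourArea(k)<mn: continue
        M=cv2.moments(k); out.append((M['m10']/M['m00'],M['m01']/M['m00'],cv2.contourArea(k),k))
    return out
def axis(c,k,z):
    p=np.array([onz(c,*q[0],z)[:2] for q in k]);(x,y),(w,h),a=cv2.minAreaRect((p*1000).astype(np.float32))
    if w<h: w,h,a=h,w,a+90
    return (round(x),round(y)),(round(w),round(h)),round(a%180)
def tri(c1,p1,c2,p2):
    o1,d1=ray(c1,*p1);o2,d2=ray(c2,*p2)
    A=np.stack([d1,-d2],1);t=np.linalg.lstsq(A,o2-o1,rcond=None)[0]
    a,b=o1+t[0]*d1,o2+t[1]*d2
    return (a+b)/2,np.linalg.norm(a-b)
E
python3 - <<'E'
from h import *
np.set_printoptions(precision=3,suppress=True)
for n in ['scene','side']:
    c=cap(n)
    for u,v,a,k in pink(c): print(n,round(u),round(v),a,onz(c,u,v,.019),axis(c,k,.019))
    globals()[n]=c
for n,b in [('scene',(215,130,325,220)),('side',(180,170,290,330))]:
    x0,y0,x1,y1=b; im=cv2.resize(globals()[n]['color'][y0:y1,x0:x1],None,fx=6 if n=='scene' else 3.6,fy=6 if n=='scene' else 3.6,interpolation=cv2.INTER_CUBIC); cv2.imwrite(f'pics/crop_{n}.png',im); print(im.shape)
E
```

```text
scene 360 254 199.0 [0.509 0.454 0.019] ((508, 453), (65, 47), 114)
scene 316 249 210.0 [0.609 0.349 0.019] ((609, 348), (81, 42), 175)
scene 344 211 165.5 [0.422 0.302 0.019] ((422, 303), (90, 34), 20)
scene 202 124 107.5 [ 0.563 -0.403  0.019] ((563, -404), (97, 40), 37)
side 276 308 347.5 [ 0.564 -0.4    0.019] ((565, -399), (96, 50), 37)
side 188 182 170.0 [0.423 0.304 0.019] ((424, 304), (87, 79), 18)
side 231 171 141.5 [0.61  0.349 0.019] ((612, 351), (80, 74), 84)
side 203 161 134.0 [0.511 0.455 0.019] ((512, 457), (120, 63), 110)
(540, 660, 3)
(576, 396, 3)
```

View pics/crop_side.png

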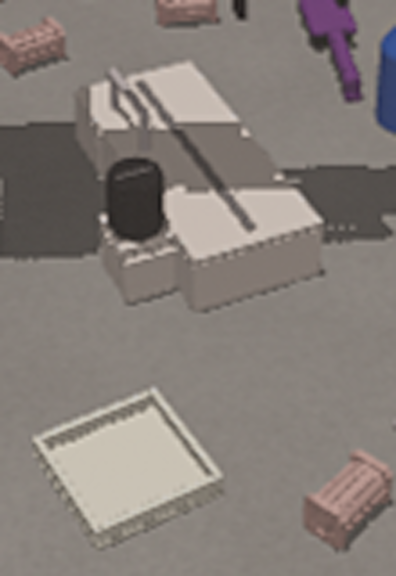

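View pics/crop_scene.png

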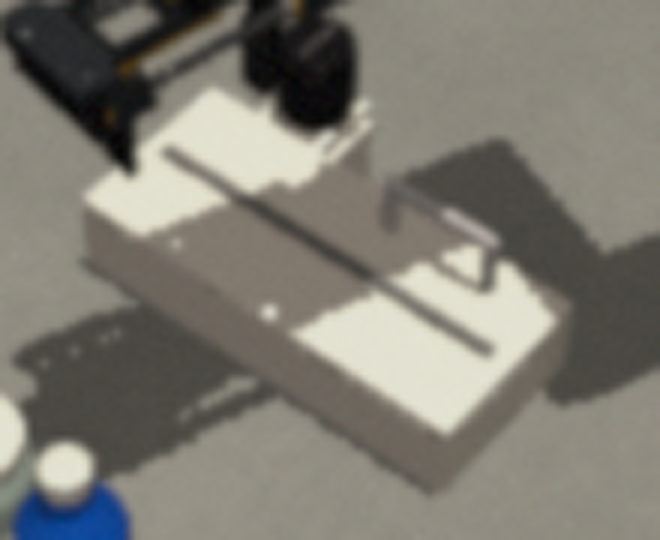

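```bash
python3 - <<'E'
from h import *
np.set_printoptions(precision=3,suppress=True)
sc=cap('scene');sd=cap('side')
S=lambda x,y:(180+x/3.6,170+y/3.6); C=lambda x,y:(215+x/6,130+y/6)
print('lid side');[print(onz(sd,*S(*p),.063)) for p in [(190,62),(323,218),(188,258),(88,88)]]
print('lid scene');[print(onz(sc,*C(*p),.063)) for p in [(555,318),(447,432),(85,200),(212,88)]]
print('knob top',onz(sd,*S(134,170),.123))
print('handle tri')
for a,b in [((393,185),(112,70)),((492,243),(143,130)),((492,243),(112,70)),((393,185),(143,130))]: print(tri(sc,C(*a),sd,S(*b)))
print('handle scene z.105',onz(sc,*C(393,185),.11),onz(sc,*C(492,243),.11),'side',onz(sd,*S(112,70),.11),onz(sd,*S(143,125),.11))
print('dish');[print(onz(sd,*S(*p),.022)) for p in [(35,438),(155,388),(222,475),(98,532)]]
# black mask
g=sd['color'].max(2)<60; m=np.zeros_like(g); m[205:240,205:228]=g[205:240,205:228]
y,x=np.nonzero(m); print('knob blob',x.min(),x.max(),y.min(),y.max(),onz(sd,x.mean(),y.mean(),.093))
E
```

```text
lid side
[0.572 0.164 0.063]
[ 0.631 -0.114  0.063]
[ 0.498 -0.14   0.063]
[0.46  0.142 0.063]
lid scene
[0.462 0.149 0.063]
[0.571 0.171 0.063]
[ 0.628 -0.11   0.063]
[ 0.504 -0.137  0.063]
knob top [ 0.463 -0.08   0.123]
handle tri
(array([0.489, 0.052, 0.131]), np.float64(0.04053067360993266))
(array([0.479, 0.076, 0.065]), np.float64(0.05049325440157374))
(array([0.479, 0.105, 0.106]), np.float64(7.622393023940184e-05))
(array([0.489, 0.022, 0.092]), np.float64(0.006837171438609324))
handle scene z.105 [0.497 0.035 0.11 ] [0.481 0.107 0.11 ] side [0.478 0.1   0.11 ] [0.488 0.002 0.11 ]
dish
[ 0.336 -0.282  0.022]
[ 0.443 -0.25   0.022]
[ 0.474 -0.357  0.022]
[ 0.367 -0.39   0.022]
knob blob 210 225 214 236 [ 0.461 -0.084  0.093]
```

Knob candidates: black knob (side 217,225), black parts of the gripper (scene 265,140), blue bottle (227,222); the knob fits case-frame position to 2 mm. Roller candidates: four pink against orange/purple look-alikes. Moving above the knob with the wrist pre-turned, then a close crop.

Request:
{"name": "jog_arm", "arguments": {
  "delta_pos": [
    [-2,-1,0],
    [-6,-3,0],
    [-10,-5,0],
    [-14,-7,0],
    [-16.1,-8,0],
    [-16.1,-8,0],
    [-16.1,-8,0],
    [-16.1,-8,0],
    [-16.1,-8,0],
    [-16.1,-8,0],
    [-16.1,-8,0],
    [-16.1,-8,0]
  ],
  "turn": [-10,-20,-30,-40,-50,-60,-70,-80,-90,-90,-90,-90],
  "grip": [0,0,0,0,0,0,0,0,0,0,0,0]
}}

```text
time_s: 1.85
position: [0.464, -0.08, 0.2226]
tcp_rot: [[1.0, 0.001, -0.0], [0.001, -1.0, -0.0], [-0.0, 0.0, -1.0]]
force: [0.1, -0.4, 1.0]
opening: 1.003
grasp_force: 0.0
```

```bash
python3 - <<'E'
from h import *
c=cap('wrist','wrist1.png'); s=read_state(); print(s['position'],s['joint_positions'],s['tcp_rot'][:,1],s['time_s'])
print('knob top expected px',proj(c,[.463,-.080,.123]))
sd=cap('side','side1.png')
E
```

```text
[ 0.46397934 -0.07994021  0.22254509] [-2.34129867e+01  1.84004489e+01  1.03557160e+02  1.46479445e-03
  5.80434457e+01  6.65224785e+01] [ 1.11281320e-03 -9.99999380e-01 -2.72285178e-05] 1.9
knob top expected px (np.float64(253.3644214399671), np.float64(186.71694312377244))
```

View pics/wrist1.png

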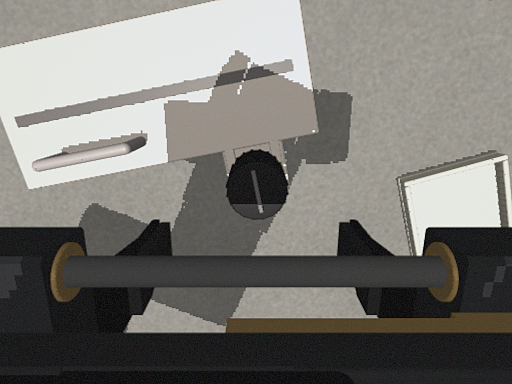

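The knob is in view at (257,188) with its pointer line (253,170)–(262,213); lid edges and handle (40–140, 155) fit. Refining numerically.

```bash
python3 - <<'E'
from h import *
np.set_printoptions(precision=4,suppress=True)
c=cap('wrist'); o,_=ray(c,254,187); print('cam',o)
g=(c['color'].max(2)<75).astype(np.uint8); m=np.zeros_like(g); m[140:226,215:300]=g[140:226,215:300]
n,l,st,ce=cv2.connectedComponentsWithStats(m); i=1+st[1:,4].argmax(); x,y,w,h,a=st[i]; print(x,y,w,h,ce[i])
for b in [.093,.123]:
  for p in [(x,y+h/2),(x+w,y+h/2),(x+w/2,y),(x+w/2,y+h)]: print(b,onz(c,*p,b))
print('pointer mid',onz(c,257.5,191.5,.123))
# predicted outline of knob for centre guess
for C in [(.463,-.080),(.463,-.083),(.460,-.083)]:
  t=np.linspace(0,6.28,60); P=np.array([proj(c,[C[0]+.025*np.cos(q),C[1]+.025*np.sin(q),z]) for q in t for z in (.063,.123)]); print(C,P.min(0),P.max(0))
# lid corners & handle ends
for p,z in [((299,0),.063),((318,131),.063),((28,188),.063),((38,165),.110),((130,148),.110)]: print(p,onz(c,*p,z))
E
```

```text
cam [ 0.5359 -0.0805  0.3844]
225 149 64 71 [256.4807 184.7233]
0.093 [ 0.4567 -0.0546  0.093 ]
0.093 [ 0.4567 -0.1118  0.093 ]
0.093 [ 0.4887 -0.0831  0.093 ]
0.093 [ 0.4228 -0.0833  0.093 ]
0.123 [ 0.4648 -0.0572  0.123 ]
0.123 [ 0.4648 -0.1086  0.123 ]
0.123 [ 0.4935 -0.0829  0.123 ]
0.123 [ 0.4344 -0.083   0.123 ]
pointer mid [ 0.459  -0.0833  0.123 ]
(0.463, -0.08) [222.3172 144.658 ] [284.4081 215.8906]
(0.463, -0.083) [226.0444 144.6578] [288.1439 215.8901]
(0.46, -0.083) [226.1276 147.7784] [288.043  219.3013]
(299, 0) [ 0.6123 -0.1191  0.063 ]
(318, 131) [ 0.501 -0.141  0.063]
(28, 188) [0.445  0.1432 0.063 ]
(38, 165) [0.4781 0.0986 0.11  ]
(130, 148) [0.4923 0.0209 0.11  ]
```

Request:
{"name": "jog_arm", "arguments": {
  "delta_pos": [
    [-0.4,-0.3,0],
    [-0.4,-0.3,-1],
    [-0.4,-0.3,-2],
    [-0.4,-0.3,-4],
    [-0.4,-0.3,-6],
    [-0.4,-0.3,-8],
    [-0.4,-0.3,-10],
    [-0.4,-0.3,-12],
    [-0.4,-0.3,-14],
    [-0.4,-0.3,-14],
    [-0.4,-0.3,-14],
    [-0.4,-0.3,-14]
  ],
  "turn": [-10,-20,-30,-40,-50,-60,-70,-80,-80,-80,-80,-80],
  "grip": [0,0,0,0,0,0,0,0,0,0.8,0.8,0.8]
}}

```text
time_s: 3.5
position: [0.4606, -0.0832, 0.0834]
tcp_rot: [[0.174, -0.985, 0.002], [-0.985, -0.174, -0.001], [0.001, -0.002, -1.0]]
force: [0.3, 0.4, 0.6]
opening: 0.747
grasp_force: 0.0
```

Request:
{"name": "jog_arm", "arguments": {
  "delta_pos": [
    [0,0,0],
    [0,0,0.03],
    [0,0,0.07],
    [0,0,0.1],
    [0,0,0.13],
    [0,0,0.17],
    [0,0,0.2],
    [0,0,0.23],
    [0,0,0.27],
    [0,0,0.3],
    [0,0,0.33],
    [0,0,0.37]
  ],
  "turn": [0,10,20,30,40,50,60,70,80,90,100,110],
  "grip": [0.8,0.8,0.8,0.8,0.8,0.8,0.8,0.8,0.8,0.8,0.8,0.8]
}}

```text
time_s: 5.0
position: [0.46, -0.083, 0.0865]
tcp_rot: [[0.863, 0.505, 0.0], [0.505, -0.863, -0.0], [0.0, 0.0, -1.0]]
force: [0.1, 0.6, -0.6]
opening: 0.56
grasp_force: 30.0
```

```bash
python3 - <<'E'
from h import *
s=read_state(); print(s['position'],s['joint_positions'],s['tcp_rot'][:,1],s['moment'],s['force'])
E
```

```text
[ 0.46001559 -0.08296245  0.08654351] [-2.39603932e+01  3.18279030e+01  1.11286446e+02  4.28232275e-04
  3.68617269e+01  3.57031506e+01] [ 5.05071659e-01 -8.63077347e-01  3.36456450e-04] [-0.0121366   0.06992646  0.00747897] [ 0.12226827  0.55767527 -0.63145305]
```

Request:
{"name": "jog_arm", "arguments": {
  "delta_pos": [
    [0,0,0.03],
    [0,0,0.07],
    [0,0,0.1],
    [0,0,0.13],
    [0,0,0.17],
    [0,0,0.2],
    [0,0,0.23],
    [0,0,0.27],
    [0,0,0.3],
    [0,0,0.33],
    [0,0,0.37],
    [0,0,0.4]
  ],
  "turn": [10,20,30,40,50,60,70,80,90,100,110,120],
  "grip": [0.8,0.8,0.8,0.8,0.8,0.8,0.8,0.8,0.8,0.8,0.8,0.8]
}}

```text
time_s: 6.5
position: [0.4601, -0.083, 0.0906]
tcp_rot: [[-0.869, 0.495, 0.001], [0.495, 0.869, -0.0], [-0.001, 0.0, -1.0]]
force: [0.3, 0.6, -1.8]
opening: 0.561
grasp_force: 30.0
```

Request:
{"name": "jog_arm", "arguments": {
  "delta_pos": [
    [0,0,0.03],
    [0,0,0.07],
    [0,0,0.1],
    [0,0,0.13],
    [0,0,0.17],
    [0,0,0.2],
    [0,0,0.2],
    [0,0,0.2],
    [0,0,0.2],
    [0,0,0.2]
  ],
  "turn": [10,20,30,40,50,60,60,60,60,60],
  "grip": [0.8,0.8,0.8,0.8,0.8,0.8,0.8,0,0,0]
}}

```text
time_s: 7.75
position: [0.46, -0.083, 0.0923]
tcp_rot: [[-0.866, -0.499, 0.0], [-0.499, 0.866, -0.0], [-0.0, -0.0, -1.0]]
force: [-1.2, -0.2, 0.1]
opening: 0.818
grasp_force: 0.0
```

```bash
python3 - <<'E'
from h import *
s=read_state(); print(s['position'],s['joint_positions'],s['tcp_rot'][:,1],s['force'],s['opening'])
E
```

```text
[ 0.46000069 -0.08296443  0.0922973 ] [-2.39619017e+01  3.11732377e+01  1.11065277e+02  1.67320954e-03
  3.77574911e+01 -1.43920628e+02] [-4.99356011e-01  8.66396890e-01 -4.58027588e-05] [-1.2024317  -0.21729966  0.06327957] 0.8183742652756066
```

Request:
{"name": "jog_arm", "arguments": {
  "delta_pos": [
    [0,0,0],
    [0,0,0],
    [0,0,0],
    [0,0,0],
    [0,0,0],
    [0,0,0],
    [0,0,0],
    [0,0,0],
    [0,0,0],
    [0,0,0],
    [0,0,0],
    [0,0,0]
  ],
  "turn": [-5,-15,-25,-35,-45,-55,-65,-75,-85,-95,-105,-115],
  "grip": [0,0,0,0,0,0,0,0,0,0,0,0]
}}

```text
time_s: 9.25
position: [0.46, -0.083, 0.0922]
tcp_rot: [[-0.081, 0.997, 0.0], [0.997, 0.081, 0.0], [0.0, 0.0, -1.0]]
force: [1.4, 1.2, 0.1]
opening: 0.997
grasp_force: 0.0
```

Request:
{"name": "jog_arm", "arguments": {
  "delta_pos": [
    [0,0,0],
    [0,0,0],
    [0,0,0],
    [0,0,0],
    [0,0,0],
    [0,0,0],
    [0,0,0],
    [0,0,0],
    [0,0,0],
    [0,0,0],
    [0,0,0],
    [0,0,0]
  ],
  "turn": [-10,-20,-30,-40,-50,-60,-70,-80,-90,-100,-110,-120],
  "grip": [0,0,0,0,0,0,0,0,0,0,0,0]
}}

```text
time_s: 10.75
position: [0.46, -0.083, 0.0923]
tcp_rot: [[0.904, -0.428, 0.0], [-0.428, -0.904, 0.0], [0.0, -0.0, -1.0]]
force: [0.2, -0.2, 0.0]
opening: 1.002
grasp_force: 0.0
```

Request:
{"name": "jog_arm", "arguments": {
  "delta_pos": [
    [0,0,0],
    [0,0,0],
    [0,0,0],
    [0,0,0],
    [0,0,0],
    [0,0,0],
    [0,0,0],
    [0,0,0],
    [0,0,0],
    [0,0,0],
    [0,0,0],
    [0,0,0]
  ],
  "turn": [-10,-20,-30,-40,-50,-60,-60,-60,-60,-60,-60,-60],
  "grip": [0,0,0,0,0.8,0.8,0.8,0.8,0.8,0.8,0.8,0.8]
}}

```text
time_s: 12.25
position: [0.46, -0.083, 0.0922]
tcp_rot: [[0.087, -0.996, 0.0], [-0.996, -0.087, -0.0], [0.0, -0.0, -1.0]]
force: [-0.1, -0.4, 0.4]
opening: 0.56
grasp_force: 30.0
```

Request:
{"name": "jog_arm", "arguments": {
  "delta_pos": [
    [0,0,0.03],
    [0,0,0.07],
    [0,0,0.1],
    [0,0,0.13],
    [0,0,0.17],
    [0,0,0.2],
    [0,0,0.23],
    [0,0,0.27],
    [0,0,0.3],
    [0,0,0.33],
    [0,0,0.37],
    [0,0,0.4]
  ],
  "turn": [10,20,30,40,50,60,70,80,90,100,110,120],
  "grip": [0.8,0.8,0.8,0.8,0.8,0.8,0.8,0.8,0.8,0.8,0.8,0.8]
}}

```text
time_s: 13.75
position: [0.4602, -0.083, 0.0963]
tcp_rot: [[0.816, 0.578, 0.0], [0.578, -0.816, -0.0], [0.0, 0.0, -1.0]]
force: [0.5, 0.3, 0.2]
opening: 0.573
grasp_force: 3.0
```

Request:
{"name": "jog_arm", "arguments": {
  "delta_pos": [
    [0,0,0.03],
    [0,0,0.07],
    [0,0,0.1],
    [0,0,0.13],
    [0,0,0.17],
    [0,0,0.2],
    [0,0,0.23],
    [0,0,0.27],
    [0,0,0.3],
    [0,0,0.33],
    [0,0,0.37],
    [0,0,0.4]
  ],
  "turn": [10,20,30,40,50,60,70,80,90,100,110,120],
  "grip": [0.8,0.8,0.8,0.8,0.8,0.8,0.8,0.8,0.8,0.8,0.8,0.8]
}}

```text
time_s: 15.25
position: [0.4601, -0.0829, 0.1003]
tcp_rot: [[-0.909, 0.417, 0.0], [0.417, 0.909, -0.0], [-0.0, 0.0, -1.0]]
force: [0.6, 0.2, 0.4]
opening: 0.564
grasp_force: 30.0
```

Request:
{"name": "jog_arm", "arguments": {
  "delta_pos": [
    [0,0,0.03],
    [0,0,0.07],
    [0,0,0.1],
    [0,0,0.13],
    [0,0,0.17],
    [0,0,0.17],
    [0,0,0.17],
    [0,0,0.17],
    [0,0,0.17],
    [0,0,0.17]
  ],
  "turn": [10,20,30,40,50,50,50,50,50,50],
  "grip": [0.8,0.8,0.8,0.8,0.8,0.8,0.8,0,0,0]
}}

```text
time_s: 16.5
position: [0.4599, -0.0829, 0.1019]
tcp_rot: [[-0.906, -0.422, -0.0], [-0.422, 0.906, 0.0], [0.0, 0.0, -1.0]]
force: [0.2, 0.7, 0.4]
opening: 0.817
grasp_force: 0.0
```

```bash
python3 - <<'E'
from h import *
s=read_state(); print(s['position'],s['joint_positions'],s['force'],s['opening'])
E
```

```text
[ 0.45991597 -0.08290675  0.10189178] [-2.39611056e+01  3.00868108e+01  1.10699809e+02  5.17980398e-03
  3.92232880e+01 -1.38939979e+02] [0.15253273 0.72155478 0.38028327] 0.8169581338269255
```

Request:
{"name": "jog_arm", "arguments": {
  "delta_pos": [
    [0,0,0],
    [0,0,0],
    [0,0,0],
    [0,0,0],
    [0,0,0],
    [0,0,0],
    [0,0,0],
    [0,0,0],
    [0,0,0],
    [0,0,0],
    [0,0,0],
    [0,0,0]
  ],
  "turn": [-5,-15,-25,-35,-45,-55,-65,-75,-85,-95,-105,-115],
  "grip": [0,0,0,0,0,0,0,0,0,0,0,0]
}}

```text
time_s: 18.0
position: [0.4599, -0.0829, 0.1019]
tcp_rot: [[0.006, 1.0, -0.0], [1.0, -0.006, 0.0], [0.0, -0.0, -1.0]]
force: [-0.3, 0.5, -0.1]
opening: 1.0
grasp_force: 0.0
```

Request:
{"name": "jog_arm", "arguments": {
  "delta_pos": [
    [0,0,0],
    [0,0,0],
    [0,0,0],
    [0,0,0],
    [0,0,0],
    [0,0,0],
    [0,0,0],
    [0,0,0],
    [0,0,0],
    [0,0,0],
    [0,0,0],
    [0,0,0]
  ],
  "turn": [-10,-20,-30,-40,-50,-60,-70,-80,-90,-100,-110,-120],
  "grip": [0,0,0,0,0,0,0,0,0,0,0,0]
}}

```text
time_s: 19.5
position: [0.4599, -0.0829, 0.1019]
tcp_rot: [[0.863, -0.505, -0.0], [-0.505, -0.863, 0.0], [-0.0, -0.0, -1.0]]
force: [-0.4, -0.8, -0.4]
opening: 0.995
grasp_force: 0.0
```

Request:
{"name": "jog_arm", "arguments": {
  "delta_pos": [
    [0,0,0],
    [0,0,0],
    [0,0,0],
    [0,0,0],
    [0,0,0],
    [0,0,0],
    [0,0,0],
    [0,0,0],
    [0,0,0],
    [0,0,0],
    [0,0,0],
    [0,0,0]
  ],
  "turn": [-10,-20,-30,-40,-50,-55,-55,-55,-55,-55,-55,-55],
  "grip": [0,0,0,0,0.8,0.8,0.8,0.8,0.8,0.8,0.8,0.8]
}}

```text
time_s: 21.0
position: [0.46, -0.083, 0.102]
tcp_rot: [[0.087, -0.996, 0.0], [-0.996, -0.087, -0.0], [0.0, -0.0, -1.0]]
force: [-0.3, -0.8, -0.0]
opening: 0.566
grasp_force: 30.0
```

Request:
{"name": "jog_arm", "arguments": {
  "delta_pos": [
    [0,0,0.03],
    [0,0,0.07],
    [0,0,0.1],
    [0,0,0.13],
    [0,0,0.17],
    [0,0,0.2],
    [0,0,0.23],
    [0,0,0.27],
    [0,0,0.3],
    [0,0,0.33],
    [0,0,0.37],
    [0,0,0.4]
  ],
  "turn": [10,20,30,40,50,60,70,80,90,100,110,120],
  "grip": [0.8,0.8,0.8,0.8,0.8,0.8,0.8,0.8,0.8,0.8,0.8,0.8]
}}

```text
time_s: 22.5
position: [0.4604, -0.0831, 0.1061]
tcp_rot: [[0.816, 0.578, 0.001], [0.578, -0.816, -0.0], [0.001, 0.001, -1.0]]
force: [-0.5, 0.2, 0.4]
opening: 0.566
grasp_force: 30.0
```

Request:
{"name": "jog_arm", "arguments": {
  "delta_pos": [
    [0,0,0.03],
    [0,0,0.07],
    [0,0,0.1],
    [0,0,0.13],
    [0,0,0.17],
    [0,0,0.2],
    [0,0,0.23],
    [0,0,0.27],
    [0,0,0.3],
    [0,0,0.33],
    [0,0,0.37],
    [0,0,0.4]
  ],
  "turn": [10,20,30,40,50,60,70,80,90,100,110,120],
  "grip": [0.8,0.8,0.8,0.8,0.8,0.8,0.8,0.8,0.8,0.8,0.8,0.8]
}}

```text
time_s: 24.0
position: [0.4606, -0.0831, 0.1101]
tcp_rot: [[-0.909, 0.418, 0.001], [0.418, 0.909, -0.0], [-0.001, 0.0, -1.0]]
force: [0.6, 0.7, 0.8]
opening: 0.566
grasp_force: 30.0
```

Request:
{"name": "jog_arm", "arguments": {
  "delta_pos": [
    [0,0,0.03],
    [0,0,0.07],
    [0,0,0.1],
    [0,0,0.13],
    [0,0,0.17],
    [0,0,0.17],
    [0,0,0.17]
  ],
  "turn": [10,20,30,40,45,45,45],
  "grip": [0.8,0.8,0.8,0.8,0.8,0.8,0.8]
}}

```text
time_s: 24.88
position: [0.4599, -0.0829, 0.1117]
tcp_rot: [[-0.94, -0.341, -0.0], [-0.341, 0.94, 0.0], [0.0, 0.0, -1.0]]
force: [0.1, 0.1, 0.8]
opening: 0.564
grasp_force: 30.0
```

```bash
python3 - <<'E'
from h import *
s=read_state(); print(s['position'],s['joint_positions'],s['force'],s['opening'])
c=cap('side'); cv2.imwrite('pics/side2.png',cv2.resize(c['color'][150:260,160:290],None,fx=5,fy=5,interpolation=cv2.INTER_CUBIC))
for z in (.063,.09,.123,.15): print(z,[(q-o)*5 for q,o in zip(proj(c,[.460,-.083,z]),(160,150))])
E
```

```text
[ 0.45994466 -0.08292062  0.11168175] [-2.39608642e+01  2.89966615e+01  1.10297777e+02  4.17725160e-03
  4.07083405e+01 -1.33890435e+02] [0.10162498 0.0892751  0.80604969] 0.5644776606934551
0.063 [np.float64(284.92510353626443), np.float64(412.0770114418954)]
0.09 [np.float64(284.14652981518213), np.float64(379.83932902512237)]
0.123 [np.float64(283.17234916303437), np.float64(339.50233121732356)]
0.15 [np.float64(282.3561659786725), np.float64(305.70738851775616)]
```

View pics/side2.png

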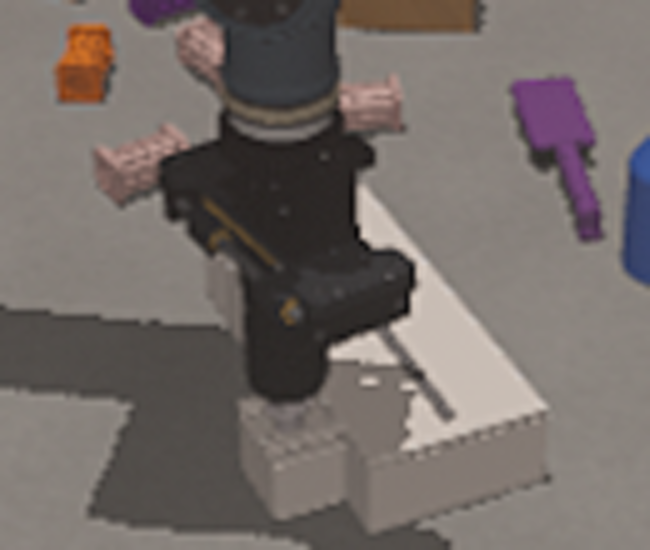

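Request:
{"name": "jog_arm", "arguments": {
  "delta_pos": [
    [0,0,0],
    [0,0,0],
    [0,0,0],
    [0,0,-0.2],
    [0,0,-0.4],
    [0,0,-0.6],
    [0,0,-0.6],
    [0,0,-0.6],
    [0,0,-0.6],
    [0,0,-0.6],
    [0,0,-0.6],
    [0,0,-0.6]
  ],
  "turn": [0,0,0,-10,-20,-30,-40,-50,-60,-70,-80,-90],
  "grip": [0,0,0,0,0,0,0,0,0,0,0,0]
}}

```text
time_s: 26.42
position: [0.46, -0.083, 0.1056]
tcp_rot: [[-0.337, 0.942, 0.0], [0.942, 0.337, -0.0], [-0.0, -0.0, -1.0]]
force: [-0.1, 0.9, -0.0]
opening: 1.0
grasp_force: 0.0
```

Request:
{"name": "jog_arm", "arguments": {
  "delta_pos": [
    [0,0,0],
    [0,0,0],
    [0,0,0],
    [0,0,0],
    [0,0,0],
    [0,0,0],
    [0,0,0],
    [0,0,0],
    [0,0,0],
    [0,0,0],
    [0,0,0],
    [0,0,0]
  ],
  "turn": [-10,-20,-30,-40,-50,-60,-70,-80,-90,-100,-110,-120],
  "grip": [0,0,0,0,0,0,0,0,0,0,0.8,0.8]
}}

```text
time_s: 27.92
position: [0.46, -0.083, 0.1056]
tcp_rot: [[0.984, -0.179, 0.0], [-0.179, -0.984, -0.0], [0.0, 0.0, -1.0]]
force: [-0.3, -0.0, -0.9]
opening: 0.855
grasp_force: 0.0
```

Request:
{"name": "jog_arm", "arguments": {
  "delta_pos": [
    [0,0,0],
    [0,0,0],
    [0,0,0],
    [0,0,0],
    [0,0,0],
    [0,0,0.03],
    [0,0,0.07],
    [0,0,0.1],
    [0,0,0.13],
    [0,0,0.17],
    [0,0,0.2],
    [0,0,0.23]
  ],
  "turn": [0,0,0,0,0,10,20,30,40,50,60,70],
  "grip": [0.8,0.8,0.8,0.8,0.8,0.8,0.8,0.8,0.8,0.8,0.8,0.8]
}}

```text
time_s: 29.42
position: [0.4604, -0.0831, 0.108]
tcp_rot: [[0.495, 0.869, 0.001], [0.869, -0.495, -0.0], [0.0, 0.001, -1.0]]
force: [0.6, -0.1, -0.7]
opening: 0.567
grasp_force: 30.0
```

Request:
{"name": "jog_arm", "arguments": {
  "delta_pos": [
    [0,0,0.03],
    [0,0,0.07],
    [0,0,0.1],
    [0,0,0.13],
    [0,0,0.17],
    [0,0,0.2],
    [0,0,0.23],
    [0,0,0.27],
    [0,0,0.3],
    [0,0,0.33],
    [0,0,0.37],
    [0,0,0.4]
  ],
  "turn": [10,20,30,40,50,60,70,80,90,100,110,120],
  "grip": [0.8,0.8,0.8,0.8,0.8,0.8,0.8,0.8,0.8,0.8,0.8,0.8]
}}

```text
time_s: 30.92
position: [0.4602, -0.083, 0.112]
tcp_rot: [[-1.0, -0.006, 0.001], [-0.006, 1.0, -0.0], [-0.001, -0.0, -1.0]]
force: [0.2, 0.2, -0.4]
opening: 0.562
grasp_force: 30.0
```

Request:
{"name": "jog_arm", "arguments": {
  "delta_pos": [
    [0,0,0.1],
    [0,0,0.2],
    [0,0,0.3],
    [0,0,0.4],
    [0,0,0.5]
  ],
  "turn": [10,20,30,30,30],
  "grip": [0.8,0.8,0.8,0.8,0.8]
}}

```text
time_s: 31.55
position: [0.4599, -0.0829, 0.1169]
tcp_rot: [[-0.867, -0.498, -0.0], [-0.498, 0.867, 0.0], [0.0, 0.0, -1.0]]
force: [-0.5, -0.5, -1.9]
opening: 0.562
grasp_force: 30.0
```

Request:
{"name": "jog_arm", "arguments": {
  "delta_pos": [
    [0,0,0.3],
    [0,0,0.6],
    [0,0,0.9],
    [0,0,1.2]
  ],
  "turn": [0,0,0,0],
  "grip": [0.8,0.8,0.8,0.8]
}}

```text
time_s: 32.05
position: [0.46, -0.083, 0.1292]
tcp_rot: [[-0.866, -0.5, 0.0], [-0.5, 0.866, -0.0], [-0.0, -0.0, -1.0]]
force: [0.3, 0.2, -1.0]
opening: 0.564
grasp_force: 30.0
```

```bash
python3 - <<'E'
from h import *
s=read_state(); print(s['position'],s['force'],s['opening'],s['joint_positions'])
c=cap('side'); cv2.imwrite('pics/side3.png',cv2.resize(c['color'][150:260,160:290],None,fx=5,fy=5,interpolation=cv2.INTER_CUBIC))
E
```

```text
[ 0.46001613 -0.08298405  0.12922662] [ 0.27821113  0.2320553  -1.00524087] 0.5643225498051518 [-2.39617103e+01  2.70915507e+01  1.09508458e+02 -2.10423082e-03
  4.33888477e+01 -1.43953698e+02]
```

View pics/side3.png

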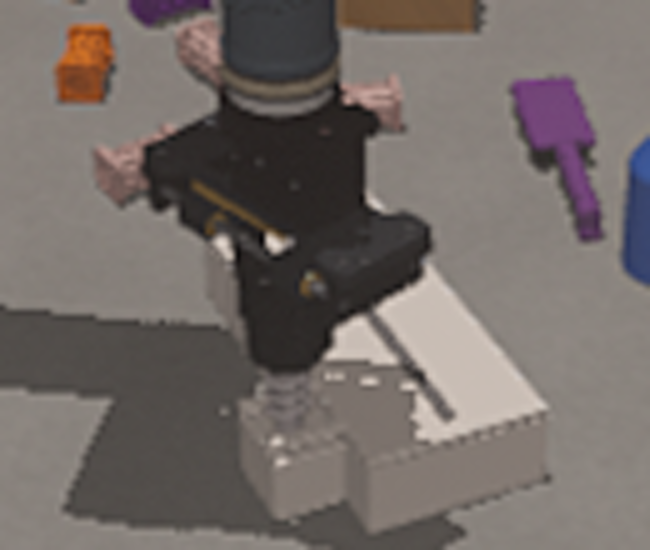

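Request:
{"name": "jog_arm", "arguments": {
  "delta_pos": [
    [0,0,2],
    [0,0,4],
    [0,-1,6],
    [-1,-3,7],
    [-2,-7,7],
    [-3,-11,7],
    [-4,-15,7],
    [-5,-19,7],
    [-5.5,-22,7],
    [-5.5,-23.7,7],
    [-5.5,-23.7,7],
    [-5.5,-23.7,7]
  ],
  "turn": [0,0,-5,-10,-20,-30,-40,-50,-60,-60,-60,-60],
  "grip": [0.8,0.8,0.8,0.8,0.8,0.8,0.8,0.8,0.8,0.8,0.8,0.8]
}}

```text
time_s: 33.6
position: [0.4049, -0.3185, 0.1987]
tcp_rot: [[-0.867, 0.498, -0.001], [0.498, 0.867, 0.002], [0.001, 0.001, -1.0]]
force: [0.1, 0.4, -0.8]
opening: 0.565
grasp_force: 30.0
```

```bash
python3 - <<'E'
from h import *
s=read_state(); print(s['position'],s['force'],s['opening'],s['joint_positions'])
c=cap('side'); u,v=proj(c,[.405,-.32,.1]);u,v=int(u),int(v);print(u,v)
cv2.imwrite('pics/side4.png',cv2.resize(c['color'][v-50:v+90,u-70:u+70],None,fx=4,fy=4,interpolation=cv2.INTER_CUBIC))
for z in (.2,.19,.18,.17,.16): print(z,[(q-o)*4 for q,o in zip(proj(c,[.405,-.32,z]),(u-70,v-50))])
E
```

```text
[ 0.40486231 -0.31847273  0.19869399] [ 0.07702526  0.35950936 -0.75836759] 0.5645394650067468 [-5.06473606e+01  2.37101146e+01  9.91577646e+01  2.72450138e-02
  5.72324417e+01 -1.10785851e+02]
214 277
0.2 [np.float64(280.6229356490305), np.float64(94.87894775975963)]
0.19 [np.float64(280.9552022398502), np.float64(106.07896766449755)]
0.18 [np.float64(281.2843464052114), np.float64(117.1737370618066)]
0.17 [np.float64(281.61041195306234), np.float64(128.16473262705813)]
0.16 [np.float64(281.93344187565935), np.float64(139.05340354033615)]
```

View pics/side4.png

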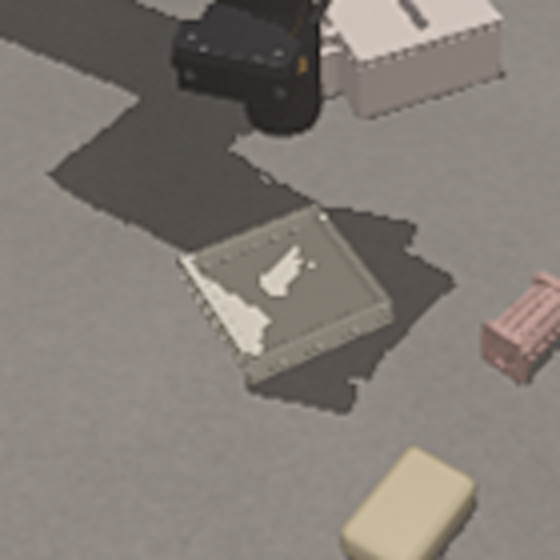

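Request:
{"name": "jog_arm", "arguments": {
  "delta_pos": [
    [0,-0.1,-2],
    [0,-0.1,-5],
    [0,-0.1,-8],
    [0,-0.1,-11],
    [0,-0.1,-13.5],
    [0,-0.1,-15.5],
    [0,-0.1,-16.2],
    [0,-0.1,-16.4],
    [0,-0.1,-16.6],
    [0,-0.1,-16.8],
    [0,-0.1,-17],
    [0,-0.1,-17]
  ],
  "turn": [0,0,0,0,0,0,0,0,0,0,0,0],
  "grip": [0.8,0.8,0.8,0.8,0.8,0.8,0.8,0.8,0.8,0.8,0.8,0.8]
}}

```text
time_s: 35.15
position: [0.405, -0.321, 0.029]
tcp_rot: [[-0.866, 0.5, 0.0], [0.5, 0.866, -0.0], [-0.0, -0.0, -1.0]]
force: [-0.1, -0.9, -0.8]
opening: 0.567
grasp_force: 30.0
```

Request:
{"name": "jog_arm", "arguments": {
  "delta_pos": [
    [0,0,-0.15],
    [0,0,-0.3],
    [0,0,-0.3]
  ],
  "turn": [0,0,0],
  "grip": [0.8,0.8,0.8]
}}

```text
time_s: 35.52
position: [0.4049, -0.3209, 0.0258]
tcp_rot: [[-0.866, 0.5, -0.0], [0.5, 0.866, 0.0], [0.0, 0.0, -1.0]]
force: [0.3, 1.3, -1.0]
opening: 0.565
grasp_force: 30.0
```

Request:
{"name": "jog_arm", "arguments": {
  "delta_pos": [
    [0,0,-0.15],
    [0,0,-0.25],
    [0,0,-0.25]
  ],
  "turn": [0,0,0],
  "grip": [0.8,0.8,0.8]
}}

```text
time_s: 35.9
position: [0.4049, -0.3209, 0.0233]
tcp_rot: [[-0.866, 0.5, -0.0], [0.5, 0.866, 0.0], [0.0, 0.0, -1.0]]
force: [0.3, -0.2, -1.3]
opening: 0.566
grasp_force: 30.0
```

Request:
{"name": "jog_arm", "arguments": {
  "delta_pos": [
    [0,0,-0.1],
    [0,0,-0.2],
    [0,0,-0.3],
    [0,0,-0.3]
  ],
  "turn": [0,0,0,0],
  "grip": [0.8,0.8,0.8,0.8]
}}

```text
time_s: 36.4
position: [0.4051, -0.321, 0.0213]
tcp_rot: [[-0.866, 0.5, 0.0], [0.5, 0.866, -0.0], [-0.0, -0.0, -1.0]]
force: [-0.7, 1.5, 6.9]
opening: 0.567
grasp_force: 30.0
```

Request:
{"name": "jog_arm", "arguments": {
  "delta_pos": [
    [0,0,-0.1],
    [0,0,-0.2],
    [0,0,-0.2]
  ],
  "turn": [0,0,0],
  "grip": [0.8,0.8,0.8]
}}

```text
time_s: 36.78
position: [0.4054, -0.3213, 0.0211]
tcp_rot: [[-0.866, 0.5, 0.001], [0.5, 0.866, -0.001], [-0.002, -0.001, -1.0]]
force: [-1.2, 2.4, 20.6]
opening: 0.56
grasp_force: 30.0
```

Request:
{"name": "jog_arm", "arguments": {
  "delta_pos": [
    [0,0,0.2],
    [0,0,0.3],
    [0,0,0.3],
    [0,0,0.3],
    [0,0,0.3],
    [0,0,2],
    [0,0,5],
    [0,0,9],
    [0,0,14],
    [0,0,20],
    [0,0,20]
  ],
  "turn": [0,0,0,0,0,0,0,0,0,0,0],
  "grip": [0.8,0.25,0.25,0.25,0.25,0.25,0.25,0.25,0.25,0.25,0.25]
}}

```text
time_s: 38.15
position: [0.4072, -0.3235, 0.2231]
tcp_rot: [[-0.866, 0.5, 0.007], [0.5, 0.866, -0.009], [-0.011, -0.004, -1.0]]
force: [0.5, 0.0, 0.5]
opening: 0.745
grasp_force: 0.0
```

Request:
{"name": "jog_arm", "arguments": {
  "delta_pos": [
    [1,3,0],
    [2,7,0],
    [3,12,0],
    [4,17,0],
    [5,22,0],
    [6,27,0],
    [7,32,0],
    [8.1,36,0],
    [8.1,38.6,0],
    [8.1,38.6,-3],
    [8.1,38.6,-5],
    [8.1,38.6,-5]
  ],
  "turn": [-5,-10,-20,-30,-40,-49,-49,-49,-49,-49,-49,-49],
  "grip": [0.25,0.25,0.3,0.4,0.4,0.4,0.4,0.4,0.4,0.4,0.4,0.4]
}}

```text
time_s: 39.65
position: [0.4838, 0.0653, 0.1662]
tcp_rot: [[-0.191, 0.982, -0.006], [0.982, 0.191, 0.001], [0.002, -0.006, -1.0]]
force: [0.9, -0.1, -0.5]
opening: 0.601
grasp_force: 0.0
```

```bash
python3 - <<'E'
from h import *
s=read_state(); print(s['position'],s['tcp_rot'][:,1],s['opening'],s['joint_positions'])
a=cap('side');w=cap('wrist'); u,v=map(int,proj(a,[.43,-.15,.05]))
A=cv2.resize(a['color'][v-70:v+90,u-60:u+68],(400,500)); W=cv2.resize(w['color'],(400,300)); B=np.zeros((500,800,3),np.uint8);B[:,:400]=A;B[:300,400:]=W; cv2.imwrite('pics/c5.png',B)
print([(400+q*.78) if i==0 else q*.78 for i,q in enumerate(proj(w,[.486,.0646,.105]))])
E
```

```text
[0.48379194 0.06534315 0.16618048] [ 0.98156741  0.19102123 -0.00602622] 0.6013262409133334 [-5.45035096e+00  2.47844091e+01  1.04518903e+02 -4.35964529e-05
  5.10567169e+01 -1.64626068e+01]
[np.float64(601.5072990813451), np.float64(157.8871247706706)]
```

View pics/c5.png

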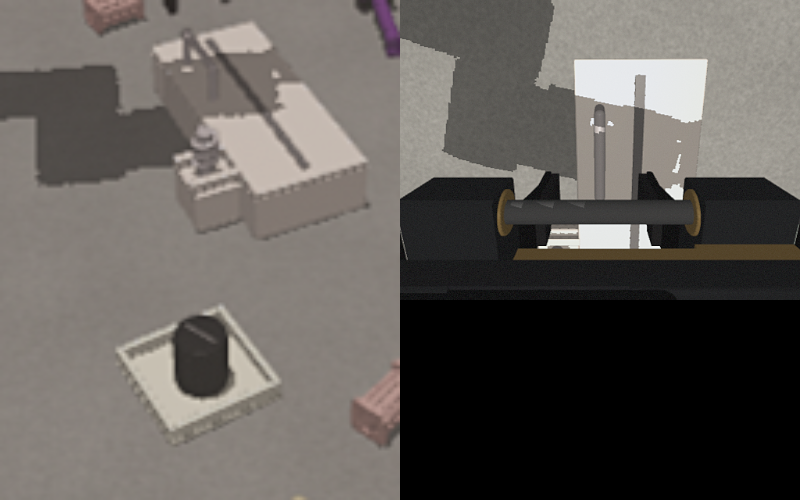

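The knob stands upright in the dish (200,355 in the left half). In the wrist half, the handle bar lies at (599,105–200), within 1–2 mm of the prediction, between the fingers. Grasping it.

Request:
{"name": "jog_arm", "arguments": {
  "delta_pos": [
    [0,0,-2],
    [0,0,-4],
    [0,0,-6],
    [0,0,-7.5],
    [0,0,-8],
    [0,0,-8],
    [0,0,-8],
    [0,0,-8],
    [0,0,-8],
    [0,0,-8],
    [0,0,-8],
    [0,0,-8]
  ],
  "turn": [0,0,0,0,0,0,0,0,0,0,0,0],
  "grip": [0.4,0.4,0.4,0.4,0.4,1,1,1,1,1,1,1]
}}

```text
time_s: 41.25
position: [0.4855, 0.065, 0.0886]
tcp_rot: [[-0.191, 0.982, -0.001], [0.982, 0.191, -0.0], [0.0, -0.001, -1.0]]
force: [-1.4, -1.8, 2.2]
opening: 0.103
grasp_force: 30.0
```

```bash
python3 - <<'E'
from h import *
s=read_state(); print(s['position'],s['force'],s['opening'],s['grasp_force'])
a=np.radians(11.2); r=np.hypot(105,50); t0=np.arctan2(50,-105)
for ph in np.arange(0,1.73,.07):
    x=(r*np.cos(t0-ph)+105)/10; z=(r*np.sin(t0-ph)-50)/10
    print(round(ph,2),[round(q,1) for q in (x*np.cos(a),x*np.sin(a),z)])
E
```

```text
[0.48549826 0.06496802 0.08855108] [-1.38665237 -1.78775048  2.16006281] 0.10332972071466419 30.002388954162598
0.0 [np.float64(0.0), np.float64(0.0), np.float64(-0.0)]
0.07 [np.float64(0.4), np.float64(0.1), np.float64(0.7)]
0.14 [np.float64(0.8), np.float64(0.2), np.float64(1.4)]
0.21 [np.float64(1.2), np.float64(0.2), np.float64(2.1)]
0.28 [np.float64(1.8), np.float64(0.3), np.float64(2.7)]
0.35 [np.float64(2.3), np.float64(0.5), np.float64(3.3)]
0.42 [np.float64(2.9), np.float64(0.6), np.float64(3.8)]
0.49 [np.float64(3.5), np.float64(0.7), np.float64(4.4)]
0.56 [np.float64(4.2), np.float64(0.8), np.float64(4.8)]
0.63 [np.float64(4.9), np.float64(1.0), np.float64(5.2)]
0.7 [np.float64(5.6), np.float64(1.1), np.float64(5.6)]
0.77 [np.float64(6.3), np.float64(1.3), np.float64(5.9)]
0.84 [np.float64(7.1), np.float64(1.4), np.float64(6.2)]
0.91 [np.float64(7.9), np.float64(1.6), np.float64(6.4)]
0.98 [np.float64(8.6), np.float64(1.7), np.float64(6.5)]
1.05 [np.float64(9.4), np.float64(1.9), np.float64(6.6)]
1.12 [np.float64(10.2), np.float64(2.0), np.float64(6.6)]
1.19 [np.float64(11.0), np.float64(2.2), np.float64(6.6)]
1.26 [np.float64(11.8), np.float64(2.3), np.float64(6.5)]
1.33 [np.float64(12.6), np.float64(2.5), np.float64(6.4)]
1.4 [np.float64(13.4), np.float64(2.6), np.float64(6.2)]
1.47 [np.float64(14.1), np.float64(2.8), np.float64(5.9)]
1.54 [np.float64(14.9), np.float64(2.9), np.float64(5.6)]
1.61 [np.float64(15.6), np.float64(3.1), np.float64(5.3)]
1.68 [np.float64(16.3), np.float64(3.2), np.float64(4.9)]
```

Request:
{"name": "jog_arm", "arguments": {
  "delta_pos": [
    [0.4,0.1,0.7],
    [0.8,0.2,1.4],
    [1.2,0.2,2.1],
    [1.8,0.3,2.7],
    [2.3,0.5,3.3],
    [2.9,0.6,3.8],
    [3.5,0.7,4.4],
    [4.2,0.8,4.8],
    [4.9,1.0,5.2],
    [5.6,1.1,5.6],
    [6.3,1.3,5.9],
    [7.1,1.4,6.2]
  ],
  "turn": [0,0,0,0,0,0,0,0,0,0,0,0],
  "grip": [1,1,1,1,1,1,1,1,1,1,1,1]
}}

```text
time_s: 42.75
position: [0.5569, 0.079, 0.1516]
tcp_rot: [[-0.191, 0.982, -0.001], [0.982, 0.191, -0.0], [-0.0, -0.001, -1.0]]
force: [-3.3, -2.3, 3.9]
opening: 0.103
grasp_force: 30.0
```

Request:
{"name": "jog_arm", "arguments": {
  "delta_pos": [
    [0.8,0.2,0.2],
    [1.5,0.3,0.3],
    [2.3,0.5,0.4],
    [3.1,0.6,0.4],
    [3.9,0.8,0.4],
    [4.7,0.9,0.3],
    [5.5,1.1,0.2],
    [6.3,1.2,0],
    [7.0,1.4,-0.3],
    [7.8,1.5,-0.6],
    [8.5,1.7,-0.9],
    [8.5,1.7,-0.9]
  ],
  "turn": [0,0,0,0,0,0,0,0,0,0,0,0],
  "grip": [1,1,1,1,1,1,1,1,1,1,1,1]
}}

```text
time_s: 44.25
position: [0.6425, 0.0958, 0.1408]
tcp_rot: [[-0.191, 0.982, 0.0], [0.982, 0.191, -0.0], [-0.0, 0.0, -1.0]]
force: [-0.7, -3.5, -0.6]
opening: 0.101
grasp_force: 30.0
```

Request:
{"name": "jog_arm", "arguments": {
  "delta_pos": [
    [0.4,0.1,-0.2],
    [0.7,0.1,-0.4],
    [0.7,0.1,-0.4]
  ],
  "turn": [0,0,0],
  "grip": [1,1,1]
}}

```text
time_s: 44.62
position: [0.649, 0.0971, 0.1372]
tcp_rot: [[-0.191, 0.982, -0.0], [0.982, 0.191, 0.0], [0.0, -0.0, -1.0]]
force: [-2.1, -3.7, -0.9]
opening: 0.1
grasp_force: 30.0
```

```bash
python3 - <<'E'
from h import *
s=read_state(); print(s['position'],s['force'],s['opening'],s['grasp_force'],s['joint_positions'])
a=cap('side');b=cap('scene')
B=np.zeros((500,800,3),np.uint8)
for i,c in enumerate((a,b)):
    u,v=map(int,proj(c,[.56,.03,.12])); B[:,400*i:400*i+400]=cv2.resize(c['color'][v-70:v+80,u-60:u+60],(400,500))
cv2.imwrite('pics/c6.png',B)
E
```

```text
[0.64904149 0.0971126  0.13719357] [-2.05883321 -3.65902234 -0.92110729] 0.09994848862965632 29.997706711292267 [-1.23369346e+00  3.81981396e+01  8.15944480e+01  1.38712970e-02
  6.02160331e+01 -1.22350842e+01]
```

View pics/c6.png

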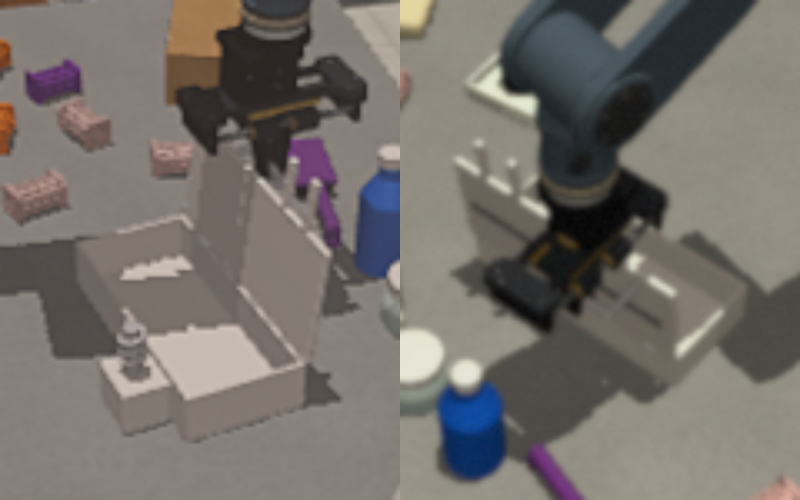

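The lid stands nearly vertical (about 1.68 rad), the case interior empty. Releasing narrowly and rising.

Request:
{"name": "jog_arm", "arguments": {
  "delta_pos": [
    [0.2,0,-0.1],
    [0.2,0,-0.1],
    [0.2,0,-0.1],
    [0.2,0,-0.1],
    [0.2,0,1],
    [0.2,0,3],
    [0.2,0,6],
    [0.2,0,9],
    [0.2,0,12],
    [0.2,0,12]
  ],
  "turn": [0,0,0,0,0,0,0,0,0,0],
  "grip": [0.7,0.7,0.7,0.7,0.7,0.7,0.7,0.7,0.7,0.7]
}}

```text
time_s: 45.98
position: [0.653, 0.0971, 0.2614]
tcp_rot: [[-0.191, 0.982, 0.008], [0.982, 0.191, -0.0], [-0.001, 0.008, -1.0]]
force: [0.9, -0.2, -0.1]
opening: 0.299
grasp_force: 0.0
```

```bash
python3 - <<'E'
from h import *
np.set_printoptions(precision=3,suppress=True)
for n in ['scene','side']:
    c=cap(n)
    for u,v,a,k in pink(c): print(n,round(u),round(v),a,onz(c,u,v,.019),axis(c,k,.019))
cv2.imwrite('pics/c7.png',np.hstack([cv2.resize(cv2.imread('pics/scene0.png'),None,fx=.01,fy=.01)]) if 0 else cv2.resize(c['color'][130:280,150:310],None,fx=4,fy=4))
E
```

```text
scene 360 254 196.5 [0.509 0.455 0.019] ((507, 454), (66, 48), 112)
scene 316 249 215.5 [0.609 0.349 0.019] ((609, 349), (81, 41), 177)
scene 344 211 166.0 [0.42  0.302 0.019] ((420, 303), (88, 37), 22)
scene 202 124 109.0 [ 0.564 -0.402  0.019] ((562, -403), (97, 42), 35)
side 276 308 351.5 [ 0.564 -0.4    0.019] ((564, -399), (95, 52), 35)
side 188 182 169.0 [0.423 0.304 0.019] ((424, 304), (87, 79), 18)
side 229 171 103.5 [0.601 0.351 0.019] ((603, 349), (79, 54), 77)
side 203 161 136.0 [0.51  0.455 0.019] ((511, 456), (122, 59), 110)
```

View pics/c7.png

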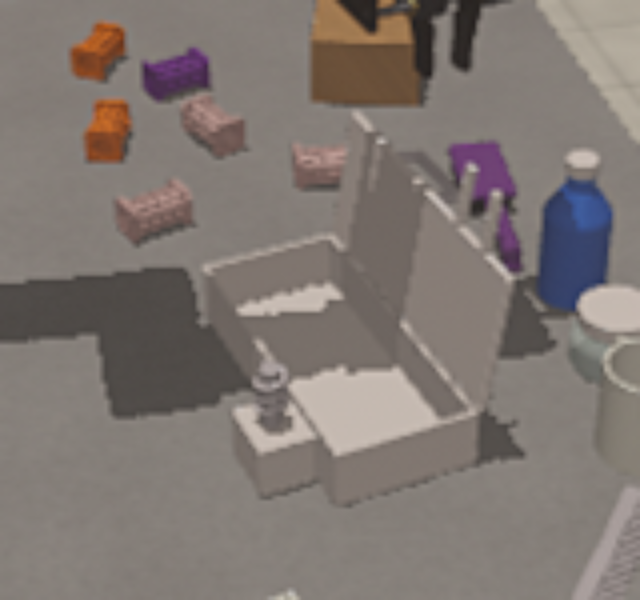

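Lid is open on its stop; rollers unmoved. Next roller B (0.609, 0.349): hover and check with the wrist camera.

Request:
{"name": "jog_arm", "arguments": {
  "delta_pos": [
    [-0.5,2,0],
    [-1,6,0],
    [-2,11,0],
    [-3,16,0],
    [-4,21,-1],
    [-4.4,25.2,-2],
    [-4.4,25.2,-3],
    [-4.4,25.2,-4],
    [-4.4,25.2,-4],
    [-4.4,25.2,-4]
  ],
  "turn": [10,20,30,40,50,60,70,76,76,76],
  "grip": [0.3,0.2,0.2,0.2,0.2,0.2,0.2,0.2,0.2,0.2]
}}

```text
time_s: 47.32
position: [0.6068, 0.3488, 0.2168]
tcp_rot: [[-0.999, 0.054, -0.001], [0.054, 0.999, -0.0], [0.001, -0.0, -1.0]]
force: [1.3, -0.5, -0.2]
opening: 0.802
grasp_force: 0.0
```

```bash
cat >> h.py <<'E'
def wlook(f=None):
    c=cap('wrist',f); s=read_state(); p=s['position']; y=s['tcp_rot'][:,1]
    print('tcp',p.round(4),'ang',np.degrees(np.arctan2(y[1],y[0])).round(1),'j',s['joint_positions'].round(0),'open',s['opening'],'t',s['time_s'])
    for u,v,a,k in pink(c,300):
        print(round(u),round(v),a,cv2.boundingRect(k),onz(c,u,v,.03).round(4),axis(c,k,.038))
    return c
E
python3 - <<'E'
from h import *
wlook('w8.png')
E
```

```text
tcp [0.6071 0.3488 0.2173] ang 86.9 j [ 21.  37.  70.   0.  73. -66.] open 0.7998870752488153 t 47.375
254 167 2063.5 (236, 133, 38, 67) [0.6076 0.3475 0.03  ] ((605, 348), (70, 37), 176)
366 71 417.0 (338, 49, 60, 39) [0.5174 0.4628 0.03  ] ((518, 461), (57, 16), 120)
207 9 355.5 (185, 0, 45, 20) [0.4536 0.3118 0.03  ] ((456, 313), (40, 16), 87)
```

View pics/w8.png

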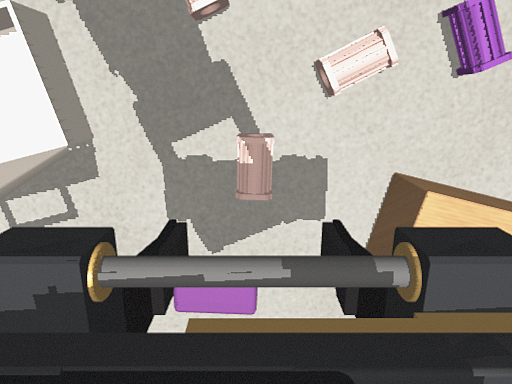

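Roller B sits centred at (254,167), axis 176°, as measured; orange/purple ones are away. Picking it.

Request:
{"name": "jog_arm", "arguments": {
  "delta_pos": [
    [0,0,-3],
    [0,0,-8],
    [0,0,-13],
    [0,-0.1,-17],
    [0,-0.1,-20],
    [0,-0.1,-20.7],
    [0,-0.1,-20.7],
    [0,-0.1,-20.7],
    [0,-0.1,-20.7],
    [0,-0.1,-20.7],
    [0,-0.1,-20.7],
    [0,-0.1,-20.7]
  ],
  "turn": [-1,-1,-1,-1,-1,-1,-1,-1,-1,-1,-1,-1],
  "grip": [0.2,0.2,0.2,0.2,0.2,0.2,1,1,1,1,1,1]
}}

```text
time_s: 48.88
position: [0.6075, 0.3483, 0.0115]
tcp_rot: [[-0.998, 0.07, 0.001], [0.07, 0.998, 0.001], [-0.001, 0.001, -1.0]]
force: [-0.9, 0.2, 6.2]
opening: 0.428
grasp_force: 30.0
```

Request:
{"name": "jog_arm", "arguments": {
  "delta_pos": [
    [0,0,0],
    [0,0,0],
    [0,0,0.5],
    [0,0,2],
    [0,0,5],
    [0,0,9],
    [0,0,13],
    [0,0,16],
    [0,0,16]
  ],
  "turn": [0,0,0,0,0,0,0,0,0],
  "grip": [1,1,1,1,1,1,1,1,1]
}}

```text
time_s: 50.0
position: [0.609, 0.3488, 0.1745]
tcp_rot: [[-0.998, 0.07, 0.007], [0.07, 0.998, 0.003], [-0.007, 0.003, -1.0]]
force: [0.2, -0.4, -1.0]
opening: 0.432
grasp_force: 30.0
```

Request:
{"name": "jog_arm", "arguments": {
  "delta_pos": [
    [-1,-3,1],
    [-2,-6,2],
    [-4,-10,3],
    [-6,-14,3],
    [-8,-18,3],
    [-9.2,-22,3],
    [-9.6,-24.2,3],
    [-9.6,-24.2,3],
    [-9.6,-24.2,1],
    [-9.6,-24.2,-2],
    [-9.6,-24.2,-5],
    [-9.6,-24.2,-5]
  ],
  "turn": [0,5,10,15,15,15,15,15,15,15,15,15],
  "grip": [1,1,1,1,1,1,1,1,1,1,1,1]
}}

```text
time_s: 51.5
position: [0.5089, 0.1069, 0.1181]
tcp_rot: [[-0.981, -0.192, -0.006], [-0.192, 0.981, 0.0], [0.006, 0.002, -1.0]]
force: [0.5, 0.1, 0.2]
opening: 0.436
grasp_force: 30.0
```

```bash
python3 - <<'E'
from h import *
s=read_state(); print(s['position'].round(4),s['force'].round(1),s['opening'],s['joint_positions'].round(0))
B=np.zeros((500,800,3),np.uint8)
a=cap('side'); w=cap('wrist')
u,v=map(int,proj(a,[.54,.01,.06])); B[:,:400]=cv2.resize(a['color'][v-60:v+60,u-48:u+48],(400,500)); B[:300,400:]=cv2.resize(w['color'],(400,300)); cv2.imwrite('pics/c9.png',B)
C=np.array([.537,.0135]);X=np.array([.981,.194]);Y=np.array([-.194,.981])
for x,y in [(-65,146),(65,146),(-65,-146),(65,-146)]:
    p=C+x/1000*X+y/1000*Y; q=proj(w,[*p,.055]); r=proj(a,[*p,.055]); print((x,y),'wrist',400+q[0]*.78,q[1]*.78,'side',(r[0]-u+48)*400/96,(r[1]-v+60)*500/120)
E
```

```text
[0.5089 0.1069 0.1181] [0.5 0.1 0.2] 0.4356562276675459 [  -0.   31.  102.    0.   47. -102.]
(-65, 146) wrist 656.6044608886882 94.84215327396956 side 59.233887612559734 180.85169951312898
(65, 146) wrist 649.1985530074487 229.56754143486603 side 193.46255581983758 146.6873618506766
(-65, -146) wrist 312.4590154993523 96.01682862815008 side 198.2006582386789 378.62056084005775
(65, -146) wrist 351.2958362654344 230.50015844804906 side 346.9004970364838 333.42218513193177
```

View pics/c9.png

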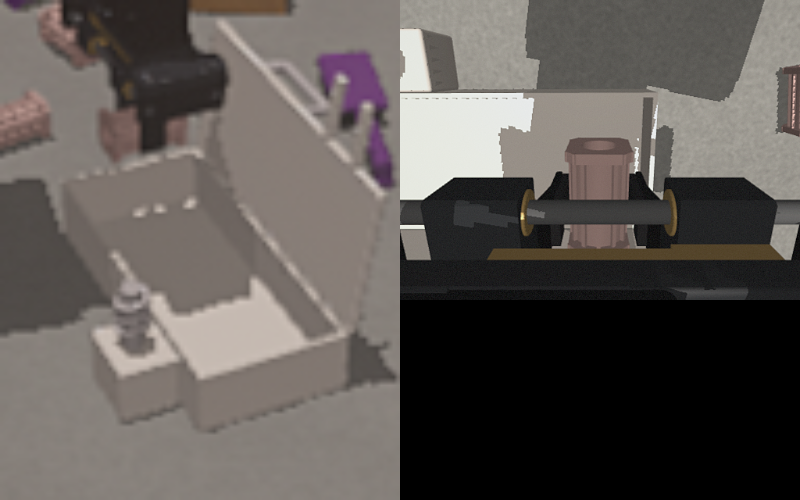

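Case corners in both views match prediction within ~2 mm; roller is held squarely over the left slot. Lowering.

Request:
{"name": "jog_arm", "arguments": {
  "delta_pos": [
    [0,0,-1.5],
    [0,0,-3.5],
    [0,0,-5.5],
    [0,0,-7.5],
    [0,0,-9],
    [0,0,-9.7],
    [0,0,-9.9],
    [0,0,-9.9]
  ],
  "turn": [0,0,0,0,0,0,0,0],
  "grip": [1,1,1,1,1,1,1,1]
}}

```text
time_s: 52.6
position: [0.5113, 0.106, 0.0218]
tcp_rot: [[-0.982, -0.191, 0.001], [-0.191, 0.982, -0.0], [-0.001, -0.0, -1.0]]
force: [-0.6, -0.2, 0.2]
opening: 0.435
grasp_force: 30.0
```

Request:
{"name": "jog_arm", "arguments": {
  "delta_pos": [
    [0,0,-0.2],
    [0,0,-0.4],
    [0,0,-0.5],
    [0,0,-0.5],
    [0,0,-0.5],
    [0,0,-0.5],
    [0,0,0.5],
    [0,0,3],
    [0,0,7],
    [0,0,12],
    [0,0,17],
    [0,0,18]
  ],
  "turn": [0,0,0,0,0,0,0,0,0,0,0,0],
  "grip": [1,1,1,0.45,0.45,0.45,0.45,0.45,0.45,0.45,0.45,0.45]
}}

```text
time_s: 54.1
position: [0.5131, 0.1061, 0.2056]
tcp_rot: [[-0.982, -0.191, 0.008], [-0.191, 0.982, -0.0], [-0.008, -0.002, -1.0]]
force: [-0.7, 0.2, 0.6]
opening: 0.552
grasp_force: 0.0
```

Request:
{"name": "jog_arm", "arguments": {
  "delta_pos": [
    [-1,3,0],
    [-3,7,1],
    [-5,11,1],
    [-7,15,1],
    [-8.5,18.5,1],
    [-9,19.7,1],
    [-9,19.7,1],
    [-9,19.7,1]
  ],
  "turn": [2,5,9,9,9,9,9,9],
  "grip": [0.2,0.2,0.2,0.2,0.2,0.2,0.2,0.2]
}}

```text
time_s: 55.1
position: [0.4214, 0.302, 0.2112]
tcp_rot: [[-0.94, -0.341, -0.0], [-0.341, 0.94, -0.001], [0.001, -0.001, -1.0]]
force: [0.1, 0.4, -0.6]
opening: 0.799
grasp_force: 0.0
```

```bash
python3 - <<'E'
from h import *
wlook()
for n in ['scene','side']:
    c=cap(n)
    for u,v,a,k in pink(c): print(n,round(u),round(v),a,onz(c,u,v,.019).round(3))
E
```

```text
tcp [0.4215 0.302  0.2113] ang 109.9 j [ 23.  23.  98.  -0.  59. -87.] open 0.79994236424264 t 55.15
61 180 1403.5 (28, 148, 52, 71) [0.5032 0.1153 0.03  ] ((506, 113), (74, 51), 11)
255 166 2224.0 (237, 132, 37, 68) [0.4195 0.3018 0.03  ] ((418, 301), (69, 37), 20)
scene 360 254 205.5 [0.51  0.455 0.019]
scene 344 211 174.0 [0.42  0.301 0.019]
scene 292 186 81.0 [0.491 0.101 0.019]
scene 202 124 109.0 [ 0.565 -0.402  0.019]
side 276 308 349.0 [ 0.563 -0.4    0.019]
side 221 206 186.0 [0.515 0.114 0.019]
side 188 182 162.5 [0.424 0.303 0.019]
side 203 161 132.0 [0.511 0.455 0.019]
```

Request:
{"name": "jog_arm", "arguments": {
  "delta_pos": [
    [0,0,-3],
    [0,0,-8],
    [-0.2,-0.1,-13],
    [-0.2,-0.1,-17],
    [-0.2,-0.1,-19.5],
    [-0.2,-0.1,-20],
    [-0.2,-0.1,-20],
    [-0.2,-0.1,-20],
    [-0.2,-0.1,-20],
    [-0.2,-0.1,-20],
    [-0.2,-0.1,-20],
    [-0.2,-0.1,-20]
  ],
  "turn": [0,0,0,0,0,0,0,0,0,0,0,0],
  "grip": [0.2,0.2,0.2,0.2,0.2,0.2,1,1,1,1,1,1]
}}

```text
time_s: 56.75
position: [0.4194, 0.3022, 0.0122]
tcp_rot: [[-0.94, -0.342, 0.001], [-0.342, 0.94, 0.001], [-0.001, 0.0, -1.0]]
force: [-1.3, 0.6, 6.3]
opening: 0.438
grasp_force: 30.0
```

Request:
{"name": "jog_arm", "arguments": {
  "delta_pos": [
    [0,0,0],
    [0,0,0],
    [0,0,0.5],
    [0,0,2],
    [0,0,5],
    [0,0,9],
    [0,0,13],
    [0,0,17],
    [0,0,17]
  ],
  "turn": [0,0,0,0,0,0,0,0,0],
  "grip": [1,1,1,1,1,1,1,1,1]
}}

```text
time_s: 57.88
position: [0.4209, 0.303, 0.1853]
tcp_rot: [[-0.94, -0.342, 0.008], [-0.342, 0.94, 0.003], [-0.008, 0.0, -1.0]]
force: [0.4, -0.7, -0.7]
opening: 0.433
grasp_force: 30.0
```

Request:
{"name": "jog_arm", "arguments": {
  "delta_pos": [
    [1,-3,0],
    [3,-7,0],
    [5,-12,0],
    [7,-17,0],
    [9,-22,0],
    [10,-25,0],
    [10.3,-25.8,0],
    [10.3,-25.8,-2],
    [10.3,-25.8,-5],
    [10.3,-25.8,-8],
    [10.3,-25.8,-10],
    [10.3,-25.8,-10]
  ],
  "turn": [-2,-4,-6,-8,-8.7,-8.7,-8.7,-8.7,-8.7,-8.7,-8.7,-8.7],
  "grip": [1,1,1,1,1,1,1,1,1,1,1,1]
}}

```text
time_s: 59.38
position: [0.5196, 0.0453, 0.0798]
tcp_rot: [[-0.98, -0.197, -0.006], [-0.197, 0.98, 0.001], [0.005, 0.002, -1.0]]
force: [-1.1, -0.4, -0.1]
opening: 0.437
grasp_force: 30.0
```

Request:
{"name": "jog_arm", "arguments": {
  "delta_pos": [
    [0,0,-1.5],
    [0,0,-3.5],
    [0,0,-5],
    [0,0,-6],
    [0,0,-6.3],
    [0,0,-6.3]
  ],
  "turn": [0,0,0,0,0,0],
  "grip": [1,1,1,1,1,1]
}}

```text
time_s: 60.12
position: [0.5221, 0.044, 0.0185]
tcp_rot: [[-0.981, -0.196, 0.0], [-0.196, 0.981, -0.0], [-0.0, -0.0, -1.0]]
force: [-0.2, -0.3, -0.4]
opening: 0.434
grasp_force: 30.0
```

Request:
{"name": "jog_arm", "arguments": {
  "delta_pos": [
    [0,0,-0.2],
    [0,0,-0.25],
    [0,0,-0.25],
    [0,0,-0.25],
    [0,0,-0.25],
    [0,0,0.5],
    [0,0,3],
    [0,0,7],
    [0,0,12],
    [0,0,17],
    [0,0,19]
  ],
  "turn": [0,0,0,0,0,0,0,0,0,0,0],
  "grip": [1,1,0.45,0.45,0.45,0.45,0.45,0.45,0.45,0.45,0.45]
}}

```text
time_s: 61.5
position: [0.5234, 0.0439, 0.2122]
tcp_rot: [[-0.981, -0.196, 0.006], [-0.196, 0.981, -0.001], [-0.006, -0.002, -1.0]]
force: [0.1, -0.8, 0.5]
opening: 0.55
grasp_force: 0.0
```

Request:
{"name": "jog_arm", "arguments": {
  "delta_pos": [
    [0,3,0],
    [0,8,1],
    [0,13,1],
    [-0.5,18,1],
    [-1,23,1],
    [-1.2,28,1],
    [-1.2,33,1],
    [-1.2,37,1],
    [-1.2,40,1],
    [-1.2,41,1],
    [-1.2,41,1],
    [-1.2,41,1]
  ],
  "turn": [-5,-15,-25,-35,-45,-55,-65,-75,-77,-77,-77,-77],
  "grip": [0.2,0.2,0.2,0.2,0.2,0.2,0.2,0.2,0.2,0.2,0.2,0.2]
}}

```text
time_s: 63.0
position: [0.51, 0.4526, 0.2185]
tcp_rot: [[-0.411, 0.912, -0.001], [0.912, 0.411, -0.001], [-0.001, -0.001, -1.0]]
force: [-0.8, 0.0, 0.6]
opening: 0.801
grasp_force: 0.0
```

```bash
python3 - <<'E'
from h import *
wlook()
for n in ['scene','side']:
    c=cap(n)
    for u,v,a,k in pink(c): print(n,round(u),round(v),a,onz(c,u,v,.019).round(3))
E
```

```text
tcp [0.5101 0.4526 0.2185] ang 24.2 j [32. 35. 73. -0. 72.  8.] open 0.7954361355926444 t 63.05
255 172 1464.5 (237, 145, 36, 50) [0.5126 0.4449 0.03  ] ((510, 448), (52, 37), 115)
scene 360 254 198.0 [0.509 0.455 0.019]
scene 292 186 77.0 [0.491 0.101 0.019]
scene 202 124 109.0 [ 0.564 -0.402  0.019]
side 276 308 353.5 [ 0.563 -0.4    0.019]
side 225 211 402.5 [0.522 0.082 0.019]
side 203 161 136.5 [0.511 0.454 0.019]
```

Request:
{"name": "jog_arm", "arguments": {
  "delta_pos": [
    [0,0,-3],
    [0,0,-8],
    [0,0.1,-13],
    [0,0.1,-17],
    [0,0.1,-20],
    [0,0.1,-20.7],
    [0,0.1,-20.7],
    [0,0.1,-20.7],
    [0,0.1,-20.7],
    [0,0.1,-20.7],
    [0,0.1,-20.7],
    [0,0.1,-20.7]
  ],
  "turn": [0,0,0,0,0,0,0,0,0,0,0,0],
  "grip": [0.2,0.2,0.2,0.2,0.2,0.2,1,1,1,1,1,1]
}}

```text
time_s: 64.65
position: [0.5104, 0.4554, 0.0125]
tcp_rot: [[-0.412, 0.911, 0.001], [0.911, 0.412, 0.001], [0.0, 0.001, -1.0]]
force: [-0.7, 1.1, 5.8]
opening: 0.433
grasp_force: 30.0
```

Request:
{"name": "jog_arm", "arguments": {
  "delta_pos": [
    [0,0,0],
    [0,0,0],
    [0,0,0.5],
    [0,0,2],
    [0,0,5],
    [0,0,9],
    [0,0,13],
    [0,0,18],
    [0,0,18]
  ],
  "turn": [0,0,0,0,0,0,0,0,0],
  "grip": [1,1,1,1,1,1,1,1,1]
}}

```text
time_s: 65.78
position: [0.5128, 0.457, 0.1978]
tcp_rot: [[-0.412, 0.911, 0.01], [0.911, 0.412, 0.006], [0.002, 0.012, -1.0]]
force: [1.0, -0.3, 0.4]
opening: 0.434
grasp_force: 30.0
```

Request:
{"name": "jog_arm", "arguments": {
  "delta_pos": [
    [0,-3,0],
    [0,-8,0],
    [0,-13,0],
    [0,-18,0],
    [0,-23,0],
    [0,-28,0],
    [0.5,-33,0],
    [1,-38,0],
    [2,-43,0],
    [2.5,-46.5,0],
    [2.5,-47.4,0],
    [2.5,-47.4,0]
  ],
  "turn": [5,15,25,35,45,55,65,75,77,77,77,77],
  "grip": [1,1,1,1,1,1,1,1,1,1,1,1]
}}

```text
time_s: 67.28
position: [0.5342, -0.0188, 0.1909]
tcp_rot: [[-0.981, -0.195, -0.002], [-0.195, 0.981, 0.001], [0.001, 0.001, -1.0]]
force: [0.8, 0.1, 0.2]
opening: 0.433
grasp_force: 30.0
```

Request:
{"name": "jog_arm", "arguments": {
  "delta_pos": [
    [0,0,-2],
    [0,0,-5],
    [0,0,-8],
    [0,0,-11],
    [0,0,-14],
    [0,0,-16],
    [0,0,-17],
    [0,0,-17.2],
    [0,0,-17.2]
  ],
  "turn": [0,0,0,0,0,0,0,0,0],
  "grip": [1,1,1,1,1,1,1,1,1]
}}

```text
time_s: 68.4
position: [0.5354, -0.0186, 0.02]
tcp_rot: [[-0.98, -0.197, 0.001], [-0.197, 0.98, -0.0], [-0.001, -0.0, -1.0]]
force: [-0.4, 0.3, 0.3]
opening: 0.432
grasp_force: 30.0
```

Request:
{"name": "jog_arm", "arguments": {
  "delta_pos": [
    [0,0,-0.2],
    [0,0,-0.4],
    [0,0,-0.4],
    [0,0,-0.4],
    [0,0,-0.4],
    [0,0,0.5],
    [0,0,3],
    [0,0,7],
    [0,0,12],
    [0,0,17],
    [0,0,19]
  ],
  "turn": [0,0,0,0,0,0,0,0,0,0,0],
  "grip": [1,1,0.45,0.45,0.45,0.45,0.45,0.45,0.45,0.45,0.45]
}}

```text
time_s: 69.78
position: [0.5364, -0.0192, 0.2133]
tcp_rot: [[-0.981, -0.196, 0.006], [-0.196, 0.981, -0.002], [-0.006, -0.003, -1.0]]
force: [-0.1, -0.2, -0.2]
opening: 0.548
grasp_force: 0.0
```

Request:
{"name": "jog_arm", "arguments": {
  "delta_pos": [
    [0,-2,0],
    [0,-6,1],
    [0,-10,1],
    [0,-14,1],
    [0,-18,1],
    [0.5,-22,1],
    [1,-26,1],
    [1.5,-30,1],
    [2,-34,1],
    [2.8,-37,1],
    [2.8,-38.3,1],
    [2.8,-38.3,1]
  ],
  "turn": [-5,-15,-25,-35,-45,-55,-65,-75,-85,-95,-105,-115],
  "grip": [0.2,0.2,0.2,0.2,0.2,0.2,0.2,0.2,0.2,0.2,0.2,0.2]
}}

```text
time_s: 71.28
position: [0.5625, -0.4033, 0.2195]
tcp_rot: [[0.244, 0.97, -0.0], [0.97, -0.244, -0.0], [-0.0, -0.0, -1.0]]
force: [-1.0, 0.4, -1.0]
opening: 0.801
grasp_force: 0.0
```

Request:
{"name": "jog_arm", "arguments": {
  "delta_pos": [
    [0,0,0],
    [0,0,0],
    [0,0,0],
    [0,0,0],
    [0,0,0],
    [0,0,0]
  ],
  "turn": [-10,-20,-30,-40,-40,-40],
  "grip": [0.2,0.2,0.2,0.2,0.2,0.2]
}}

```text
time_s: 72.03
position: [0.5628, -0.4018, 0.2197]
tcp_rot: [[0.804, 0.594, -0.0], [0.594, -0.804, 0.0], [-0.0, -0.0, -1.0]]
force: [0.9, -0.2, -0.3]
opening: 0.802
grasp_force: 0.0
```

```bash
python3 - <<'E'
from h import *
wlook()
for n in ['scene','side']:
    c=cap(n)
    for u,v,a,k in pink(c): print(n,round(u),round(v),a,onz(c,u,v,.019).round(3))
E
```

```text
tcp [ 0.5629 -0.4019  0.2196] ang -53.6 j [-45.  36.  72.  -0.  73.   9.] open 0.7987253184718922 t 72.075
253 162 2200.5 (235, 129, 38, 67) [ 0.5628 -0.3999  0.03  ] ((563, -400), (70, 38), 36)
scene 292 187 73.0 [0.492 0.102 0.019]
scene 280 175 30.0 [0.491 0.031 0.019]
scene 267 167 30.5 [ 0.502 -0.032  0.019]
scene 202 125 99.0 [ 0.567 -0.4    0.019]
side 276 308 354.5 [ 0.563 -0.4    0.019]
side 229 217 639.0 [0.529 0.046 0.019]
```

Request:
{"name": "jog_arm", "arguments": {
  "delta_pos": [
    [0,0,-3],
    [0,0,-8],
    [0,0.1,-13],
    [0,0.1,-17],
    [0,0.1,-20],
    [0,0.1,-20.8],
    [0,0.1,-20.8],
    [0,0.1,-20.8],
    [0,0.1,-20.8],
    [0,0.1,-20.8],
    [0,0.1,-20.8],
    [0,0.1,-20.8]
  ],
  "turn": [0,0,0,0,0,0,0,0,0,0,0,0],
  "grip": [0.2,0.2,0.2,0.2,0.2,0.2,1,1,1,1,1,1]
}}

```text
time_s: 73.68
position: [0.5634, -0.4014, 0.0125]
tcp_rot: [[0.806, 0.592, 0.001], [0.592, -0.806, -0.001], [0.0, 0.001, -1.0]]
force: [-0.3, -0.0, 5.3]
opening: 0.433
grasp_force: 30.0
```

Request:
{"name": "jog_arm", "arguments": {
  "delta_pos": [
    [0,0,0],
    [0,0,0],
    [0,0,0.5],
    [0,0,2],
    [0,0,5],
    [0,0,9],
    [0,0,13],
    [0,0,18],
    [0,0,18]
  ],
  "turn": [0,0,0,0,0,0,0,0,0],
  "grip": [1,1,1,1,1,1,1,1,1]
}}

```text
time_s: 74.8
position: [0.5655, -0.4033, 0.1979]
tcp_rot: [[0.806, 0.592, 0.009], [0.592, -0.806, -0.008], [0.002, 0.012, -1.0]]
force: [0.4, -0.6, -0.5]
opening: 0.435
grasp_force: 30.0
```

Request:
{"name": "jog_arm", "arguments": {
  "delta_pos": [
    [0,2,0],
    [0,5,0],
    [0,8,0],
    [0,11,0],
    [0,14,0],
    [0,17,0],
    [0,20,0],
    [-0.5,23,0],
    [-1,26,0],
    [-1.5,29,0],
    [-1.5,31.9,0],
    [-1.5,31.9,0]
  ],
  "turn": [5,15,25,35,45,55,65,75,85,95,105,115],
  "grip": [1,1,1,1,1,1,1,1,1,1,1,1]
}}

```text
time_s: 76.3
position: [0.5465, -0.0794, 0.1907]
tcp_rot: [[-0.881, 0.473, -0.003], [0.473, 0.881, 0.001], [0.003, -0.0, -1.0]]
force: [0.7, -1.0, -0.5]
opening: 0.435
grasp_force: 30.0
```

Request:
{"name": "jog_arm", "arguments": {
  "delta_pos": [
    [0,0,0],
    [0,0,0],
    [0,0,0],
    [0,0,0],
    [0,0,-2],
    [0,0,-5],
    [0,0,-8],
    [0,0,-11],
    [0,0,-12],
    [0,0,-12]
  ],
  "turn": [10,20,30,40,40,40,40,40,40,40],
  "grip": [1,1,1,1,1,1,1,1,1,1]
}}

```text
time_s: 77.55
position: [0.5474, -0.0818, 0.0709]
tcp_rot: [[-0.981, -0.196, -0.002], [-0.196, 0.981, 0.001], [0.002, 0.001, -1.0]]
force: [0.7, -0.5, 0.6]
opening: 0.434
grasp_force: 30.0
```

Request:
{"name": "jog_arm", "arguments": {
  "delta_pos": [
    [0,0,-1.5],
    [0,0,-3.5],
    [0,0,-4.8],
    [0,0,-5.2],
    [0,0,-5.2]
  ],
  "turn": [0,0,0,0,0],
  "grip": [1,1,1,1,1]
}}

```text
time_s: 78.18
position: [0.5481, -0.082, 0.0194]
tcp_rot: [[-0.981, -0.196, 0.0], [-0.196, 0.981, -0.0], [-0.0, -0.0, -1.0]]
force: [-0.2, 0.4, -0.2]
opening: 0.436
grasp_force: 30.0
```

Request:
{"name": "jog_arm", "arguments": {
  "delta_pos": [
    [0,0,-0.2],
    [0,0,-0.3],
    [0,0,-0.3],
    [0,0,-0.3],
    [0,0,-0.3],
    [0,0,0.5],
    [0,0,3],
    [0,0,7],
    [0,0,12],
    [0,0,17],
    [0,0,20]
  ],
  "turn": [0,0,0,0,0,0,0,0,0,0,0],
  "grip": [1,1,0.45,0.45,0.45,0.45,0.45,0.45,0.45,0.45,0.45]
}}

```text
time_s: 79.55
position: [0.5488, -0.0822, 0.2229]
tcp_rot: [[-0.981, -0.196, 0.004], [-0.196, 0.981, -0.002], [-0.004, -0.002, -1.0]]
force: [0.6, -0.3, 0.0]
opening: 0.551
grasp_force: 0.0
```

Request:
{"name": "jog_arm", "arguments": {
  "delta_pos": [
    [-1,0,1],
    [-3,0,2],
    [-6,0,3],
    [-9,0,4],
    [-9,0,5],
    [-9,0,5],
    [-9,0,5]
  ],
  "turn": [0,0,0,0,0,0,0],
  "grip": [0.4,0.4,0.4,0.4,0.4,0.4,0.4]
}}

```text
time_s: 80.42
position: [0.4586, -0.0821, 0.269]
tcp_rot: [[-0.981, -0.196, -0.0], [-0.196, 0.981, 0.0], [0.0, 0.0, -1.0]]
force: [-0.7, -0.2, 0.0]
opening: 0.602
grasp_force: 0.0
```

```bash
python3 - <<'E'
from h import *
s=read_state(); print(s['position'],s['time_s'])
a=cap('side');b=cap('scene')
B=np.zeros((600,800,3),np.uint8)
B[:,:400]=cv2.resize(a['color'][130:340,160:300],(400,600));
B[:,400:]=cv2.resize(b['color'][100:250,200:300],(400,600)); cv2.imwrite('pics/c10.png',B)
for n,c in (('scene',b),('side',a)):
    for u,v,ar,k in pink(c): print(n,round(u),round(v),ar,onz(c,u,v,.019).round(3))
E
```

```text
[ 0.45859752 -0.08208651  0.26904212] 80.425
scene 292 187 80.0 [0.492 0.102 0.019]
scene 267 167 30.5 [ 0.504 -0.034  0.019]
side 231 221 818.5 [0.534 0.021 0.019]
```

View pics/c10.png

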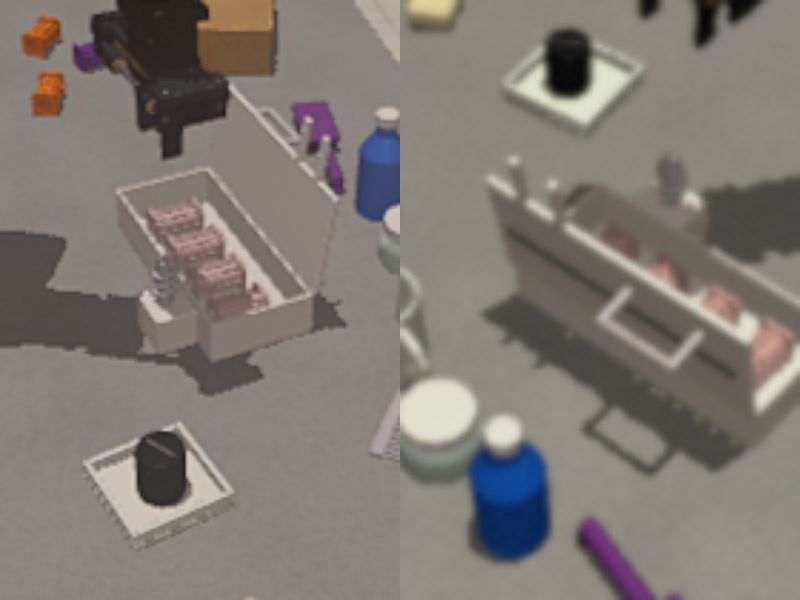

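All four rollers lie in one layer in the case, at (175,215), (195,245), (220,275) and (240,300) in the left half. The lid is open and the knob stands in the dish. No pink is left on the counter and the robot is clear.

```bash
python3 -c "
from rig import *
print(hand_in())"
```

```text
the job is handed in; nothing more can be done
None
```

I handed the job in at about 80 s: the knob is in the soap dish, the lid is open on its stop, all four pink rollers lie in one layer in the case, and I left the other things on the counter alone.

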